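Wipe chips off a sloping clip bracket and press the friction pad home

TASK

Take the scraper block from its grey dock, set it flat on the sloping steel seat of the blue-railed bracket above the chips, and wipe all four chips down the seat into the yellow tray at its foot; do not touch the chips with the fingers. Put the scraper back upright in its dock. Then press the friction pad into the bracket, its ears in the two spring-clip notches, until it sits flat on the clean seat, let go, and leave the marker, oil bottle and note cards where they are.

Things in the scene. Friction and masses are not known exactly. Their poses are not given: they have to be found in the camera images.
- bracket: Fixed; smooth steel seat sloping 28 degrees (0.49 rad), low end toward the robot. Origin: centre of the seat's surface, 105 mm above the bench. x up the slope, y across it, z normal to the seat, outward. Seat 170 mm long (x), ends open; the low lip hangs over the yellow tray. Blue rails 22 mm high along both sides at |y| 44 to 62 mm: the channel between is 88 mm wide, each rail notched at x = 0.
- notch_left (a point): Floor centre of the notch in the +y rail (x 0, y 53 mm, 8 mm above the seat; axes as the bracket's). Notch 28 mm wide in x, 14 mm deep, 4 mm bevels at its mouth, open toward the channel and outside. A brass spring clip hangs from its uphill wall and leans 6 mm into it; the ear pushes it back. Both clips together resist with 3 to 12 N along -z until the pad is home.
- notch_right (a point): The same for the like notch in the -y rail (y -53 mm).
- chip_tray: Fixed open yellow tray at the foot of the bracket, under the low lip, moves with the bracket. 130 (x) x 150 (y) x 32 mm high, walls 3 mm. Origin: centre of its underside, level with the bench.
- dock: Fixed grey dock for the scraper: open tray 52 (x) x 104 (y) x 14 mm high, walls and floor 4 mm, inside 44 x 96 mm. Origin: centre of its underside, on the bench; z up.
- scraper: Loose scraper block, about 150 g, standing in the dock. Origin: centre of its underside (a flat rubber sole). Block 26 (x) x 78 (y) x 24 mm high (z up); on it an orange upright grip rib 16 (x) x 50 (y) mm from 24 to 62 mm above the sole. Take the rib across x. Either long face can push.
- pad: Loose friction pad, about 200 g, on the bench, rib up. Origin: centre of its underside. Black lining 60 (x) x 78 (y) x 9 mm; on it a steel plate (9 to 14 mm up) with an ear 24 mm wide (x) at each y end, out to |y| = 56 mm. Red rib 14 (x) x 50 (y) mm, 14 to 44 mm up: grip across x. Home, its origin and axes match the bracket's (clips push it 2 mm downhill); may be turned 180 degrees.
- chip_1: Copper-coloured bar offcut 28 x 14 x 8 mm. Loose chip, 20 g, lying still on the seat. Origin: centre of the side that was down at the start.
- chip_2: Green disc, 22 mm across, 8 mm thick. Loose chip, 20 g, lying still on the seat. Origin: centre of the side that was down at the start.
- chip_3: Brass block offcut 20 x 18 x 9 mm. Loose chip, 20 g, lying still on the seat. Origin: centre of the side that was down at the start.
- chip_4: Green disc, 22 mm across, 8 mm thick. Loose chip, 20 g, lying still on the seat. Origin: centre of the side that was down at the start.
- marker: Bystander: white marker with blue cap, 124 mm long, lying; origin centre of its underside.
- drawer_stack: Fixed stack of clear boxes and drawers on the left, about 200 x 180 mm, its top 225 mm above the bench (its foot reaches the bench too): an obstacle to stay clear of. Origin: centre, 80 mm above the bench.
- carton_bench: Fixed open cardboard carton at the right rear, about 250 x 235 mm, walls 92 mm high, open flaps up to 130 mm: an obstacle to stay clear of.  Origin: near its middle, on the bench.
- oil_bottle: Bystander: standing oil bottle with a red spout, 35 mm across, 107 mm tall; origin centre of its underside.
- card_pad: Bystander: pad of note cards 52 x 75 x 11 mm, lying; origin centre of its underside.
Mind the look-alikes: they are no part of the job. What is shaped like the scraper but red is not meant.

How it is judged:
By the outcome, as a careful person would: the job done as asked, in the order asked, and still so for the second after the job is handed in, with the robot touching nothing.
It also fails if it takes over 61 s, if anything falls off the work surface, if the arm or the gripper's body presses on something with over 40 N, if the wrist force passes 120 N, or if a joint passes its speed limit or range.

ROBOT

A 7-joint arm with a two-finger parallel gripper is mounted at the origin on a cart in front of the work surface, level with it; the furniture and walls round the work are solid. World frame = base frame: x ahead of the robot, y to its left, z up, the work surface at z = 0. Lengths are in m, angles in rad, forces in N, time in s.
With the tool pointing down it reaches from about 0.35 to 0.775 m from the base axis. Payload 3.1 kg.
Tool frame: the origin (TCP) lies midway between the tips of the shut fingers; the grasp point (between the pads) lies tcp_to_grasp behind it (tcp_to_grasp is the distance from the TCP to the grasp point, in m); z points along the fingers, x is the direction in which the jaws open and shut, and the axes are right-handed (so a half turn about z gives the same grasp; the last joint's range is limited). The gripper opens to 85 mm and grips with 20 to 120 N. Pads are 22 mm wide; open, the fingers measure 114 mm over their backs; the gripper's body (76 mm by 85 mm) begins 54 mm behind the grasp point. The pads swing forward as they close: fully open they stand 13 mm farther back than shut.
Start: joints at [1.137, 0.311, 0.014, 1.512, -0.004, 1.319, -0.027], TCP at [0.21, -0.508, 0.231] pointing down, gripper open.
Joint ranges: [-2.7, 2.7], [-0.3, 1.91], [-1.27, 1.3], [0.12, 2.57], [-1.44, 4.58], [0.2, 2.03], [-3.05, 3.05]. Speed limits (rad/s): [2.79, 2.79, 3.14, 3.14, 3.14, 3.14, 3.14].

INTERFACE

Orientations are given as a rotation vector (axis times angle).
In Python, from station import * gives the robot as it stands.
- The arm moves only by the tool carry_out, never from a script. Its argument "plan" is a list of rows, each an object of numbers: "dx", "dy", "dz": the shift along the tool's x, y, z in m; "rx", "ry", "rz": the turn, a rotation vector about the tool's x, y, z in degrees. In form: [{"dx": .., "dy": .., "dz": .., "rx": .., "ry": .., "rz": ..}, ...]. A call has 1 to 8 rows; each row shifts and turns the commanded pose from where the row before left it, along the tool's axes as they then stand; what a row does not reach is not made up. A row lasts 1/12 s, in which the tool goes at most 41.7 mm and 7.16 degrees, less where a joint would pass 70% of its speed; a pose out of reach is approached as far as the arm can. A call with a gripper value outside its range is refused whole. "grip" is the closure, from 0 (fully open) to 1 (shut), set as the call begins (left out, the last holds). The fingers move at their own pace and stop on an object; the grip force is fixed at half the most. Time passes only in rows, so rows that do not move let the fingers close. It gives the time, the measured TCP pose, the force and the opening at its end, in the units of the state.
- get_obs(): the state, without advancing time (a new reading comes with each control period).
- grab_frame(name): name is "scene" or "top" or "wrist"; returns (picture, depth): 400x640x3 uint8, red, green, blue; 400x640 float32, m along the optical axis (not along the pixel's ray), 0 where there is no reading.
- get_calibration(name): a dict with "K" (3x3 intrinsics, pixels), "dist_coeffs" ([k1, k2, p1, p2, k3] as OpenCV has them; the pictures are not rectified), "R" (3x3) and "t" (3): a world point X has camera coordinates R X + t. Camera axes: x right, y down, z forward; pixel columns grow to the right and rows downward; lengths in m; the calibration is good to about 2 mm. A picture is of the moment at which its call begins: read the wrist's pose just before it. get_calibration takes no time and is no camera call; for the wrist camera it gives the pose at the moment of the call.
- close_job(): hands the job in, once; it reports no verdict.
Trained networks look in the newest picture that a camera, given by its name, has taken for a name from the list of things; names that differ only in an ending like _2 or _b are one class to them, and where a whole thing is asked for, a point or a joint stands for the part that bears it (a point fixed in the world has none). Each returns a list of dicts, best first, with "score" (0 to 1); they miss things now and then, are a little off and sometimes report something else, mostly with a low value. They report only what shows in the picture. A call takes as long as a camera call. They do not tell look-alikes from the thing itself.
- look_for(camera, query): "box" ([left, top, width, height] in pixels, round what is visible of it).
- tip_of(camera, query): "uv" ([column, row] in pixels: a listed point, or the origin of a listed thing).
The state is a dict: "time_s": time; "joint_pos": joint angles; "qd": joint speeds; "joint_torque": joint torques, N m; "tool_pos": TCP position; "eef_rot": TCP orientation; "wrist_force": force on the tool from outside, world axes, zero at the start; "ft_torque": the same for the moment, N m; "grip_width": opening from 0.0 (shut) to 1.0 (fully open).
Only numpy, scipy, OpenCV 4.12 (cv2) and the standard library are available. Lean on these libraries where they do the work, as an engineer would, in place of code of your own. Each camera call takes 0.05 s, during which the arm holds its last target.

## Working session

There is one attempt and no reset: what is moved stays moved. The work goes in short steps, Python scripts to look and compute and a tool call to move; the robot and the scene stay as the last step left them, time stands still between calls to the robot, and variables do not carry over. Pictures are saved under pics/ and viewed, and the job is handed in when it is done.

Besides the shell and the picture viewer there is one more tool, called after "Emit:" in YAML: its name, and indented under it one key for each argument. carry_out: Moves the arm, as the interface text tells. Its arguments: {"type":"object","properties":{"plan":{"type":"array","items":{"type":"object","properties":{"dx":{"type":"number"},"dy":{"type":"number"},"dz":{"type":"number"},"rx":{"type":"number"},"ry":{"type":"number"},"rz":{"type":"number"}}}},"grip":{"type":"number"}},"required":["plan"]}

```bash
ls; mkdir -p pics
python3 - <<'E'
from station import *
import cv2,numpy as np
o=get_obs();print(o)
for n in ["scene","top","wrist"]:
    p,d=grab_frame(n);cv2.imwrite(f"pics/{n}0.png",p[:,:,::-1]);np.save(f"pics/{n}0.npy",d)
    c=get_calibration(n);print(n,c)
E
```

```text
pics
{'time_s': 0.0, 'joint_pos': array([ 1.1373013 ,  0.31173498,  0.01402729,  1.5130355 , -0.00440549,
        1.31922635, -0.02716686]), 'qd': array([-0.00144175,  0.00010149,  0.00062356, -0.00052242,  0.00033204,
        0.00161523, -0.00068294]), 'joint_torque': array([-1.82729514e-04, -3.79916775e+01,  1.45905674e-01, -2.30588472e+01,
        1.21335653e-02,  1.37631060e-02,  4.66822740e-06]), 'tool_pos': array([ 0.20973341, -0.50765163,  0.23022477]), 'eef_rot': array([-2.61038886,  1.74577163,  0.00318422]), 'wrist_force': array([-0.39713811, -0.06277731,  0.5693714 ]), 'ft_torque': array([ 0.03909339,  0.02816604, -0.02002033]), 'grip_width': 0.9991438234332153}
scene {'K': array([[452.12053164,   0.        , 313.00861697],
       [  0.        , 452.12053164, 205.89114522],
       [  0.        ,   0.        ,   1.        ]]), 'dist_coeffs': array([0.04408309, 0.        , 0.        , 0.        , 0.        ]), 'R': array([[-0.60541749, -0.79581662,  0.01206526],
       [-0.51642092,  0.38124206, -0.76678806],
       [ 0.6056229 , -0.47045765, -0.64178696]]), 't': array([0.34
[... 238 characters left out ...]
     , 0.        , 0.        , 0.        ]), 'R': array([[-0.01895629, -0.9997809 , -0.00887744],
       [-0.99569643,  0.01968297, -0.09056052],
       [ 0.09071541,  0.00712254, -0.99585139]]), 't': array([0.03646339, 0.52387369, 1.79849864])}
wrist {'K': array([[340.08139122,   0.        , 323.55332682],
       [  0.        , 340.08139122, 196.43050451],
       [  0.        ,   0.        ,   1.        ]]), 'dist_coeffs': array([-0.0476052,  0.       ,  0.       ,  0.       ,  0.       ]), 'R': array([[ 0.38101036, -0.92456802, -0.00225162],
       [-0.88633933, -0.36594739,  0.28369898],
       [-0.26312298, -0.10609655, -0.95891075]]), 't': array([-0.54764796, -0.03586384,  0.37869915])}
```

View pics/scene0.png

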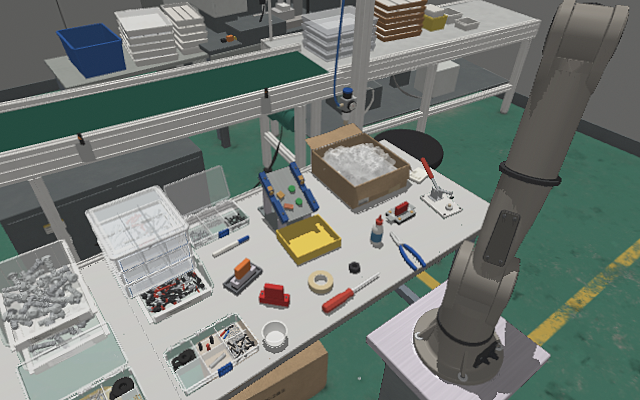

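View pics/top0.png

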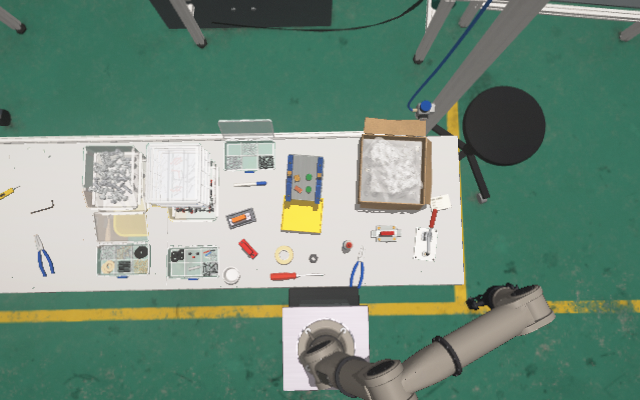

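View pics/wrist0.png

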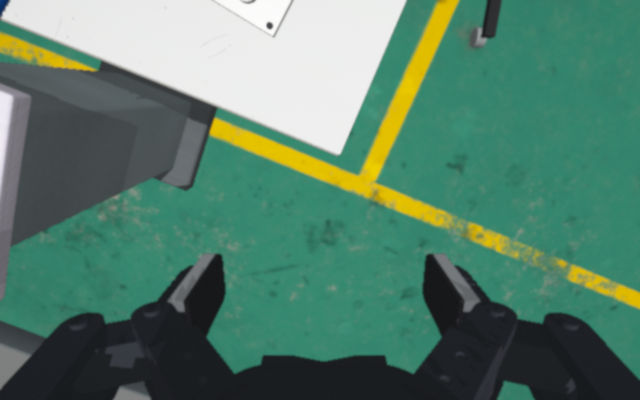

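```bash
cat > h.py <<'E'
from station import *
import cv2,numpy as np
from scipy.spatial.transform import Rotation as Ro
def ray(c,uv):
    p=cv2.undistortPoints(np.array([[uv]],float),c["K"],c["dist_coeffs"])[0,0]
    d=c["R"].T@np.array([p[0],p[1],1]); o=-c["R"].T@c["t"]; return o,d
def onz(c,uv,z):
    o,d=ray(c,uv); return o+d*(z-o[2])/d[2]
def proj(c,X):
    X=np.atleast_2d(X); return cv2.projectPoints(X.astype(float),cv2.Rodrigues(c["R"])[0],c["t"],c["K"],c["dist_coeffs"])[0][:,0]
def cloud(c,d):
    h,w=d.shape; v,u=np.mgrid[:h,:w]
    p=cv2.undistortPoints(np.stack([u,v],-1).reshape(-1,1,2).astype(float),c["K"],c["dist_coeffs"]).reshape(h,w,2)
    P=np.dstack([p*d[...,None],d]); return (P-c["t"])@c["R"]
def snap(n,tag):
    c=get_calibration(n); p,d=grab_frame(n); cv2.imwrite(f"pics/{tag}.png",p[:,:,::-1]); np.savez(f"pics/{tag}.npz",p=p,d=d,**c); return p,d,c
def load(tag):
    z=np.load(f"pics/{tag}.npz"); return z["p"],z["d"],{k:z[k] for k in("K","dist_coeffs","R","t")}
E
python3 - <<'E'
from h import *
C={}
for n in["scene","top"]:
    p,d,c=snap(n,n+"1");C[n]=c
    for q in["scraper","dock","pad","bracket","notch_left","notch_right","chip_tray","oil_bottle","marker","card_pad","chip_1","chip_2","chip_3"]:
        r=tip_of(n,q); b=look_for(n,q)
        print(n,q,[(np.round(x["uv"]).tolist(),round(x["score"],2)) for x in r[:4]],[(np.round(x["box"]).tolist(),round(x["score"],2)) for x in b[:4]])
for n,s in(("scene",5),("top",4)):
    p,d,c=load(n+"1")
    if n=="top": cr=p[130:295,210:470]
    else: cr=p[150:350,210:470]
    cv2.imwrite(f"pics/{n}crop.png",cv2.resize(cr,None,fx=3,fy=3,interpolation=cv2.INTER_CUBIC)[:,:,::-1])
print(get_obs()["time_s"])
E
```

```text
scene scraper [([274.0, 300.0], 0.86), ([240.0, 280.0], 0.7)] [([227.0, 258.0, 27.0, 31.0], 0.96), ([259.0, 282.0, 34.0, 27.0], 0.59)]
scene dock [([239.0, 281.0], 0.51)] [([220.0, 264.0, 42.0, 32.0], 0.73)]
scene pad [([402.0, 214.0], 0.95), ([290.0, 191.0], 0.58)] [([386.0, 200.0, 32.0, 26.0], 0.75), ([275.0, 191.0, 7.0, 12.0], 0.57)]
scene bracket [([292.0, 191.0], 0.78)] [([261.0, 161.0, 81.0, 104.0], 0.63)]
scene notch_left [([274.0, 198.0], 0.85)] [([258.0, 160.0, 80.0, 104.0], 0.96)]
scene notch_right [([304.0, 188.0], 0.67)] [([260.0, 164.0, 83.0, 98.0], 0.7), ([286.0, 200.0, 7.0, 8.0], 0.52), ([370.0, 219.0, 15.0, 24.0], 0.49)]
scene chip_tray [([312.0, 239.0], 0.55)] [([278.0, 211.0, 65.0, 52.0], 0.69)]
scene oil_bottle [([377.0, 242.0], 0.65)] [([371.0, 215.0, 15.0, 29.0], 0.8)]
scene marker [([233.0, 246.0], 0.55)] [([211.0, 234.0, 39.0, 24.0], 0.67), ([369.0, 215.0, 16.0, 28.0], 0.67)]
scene card_pad [([417.0, 179.0], 0.78)] [([261.0, 163.0, 81.0, 101.0], 0.57), ([409.0, 168.0, 18.0, 15.0], 0.49)]
scene chip_1 [([279.0, 196.0], 0.58), ([297.0, 201.0], 0.4), ([291.0, 188.
[... 791 characters left out ...]
, 154.0, 39.0, 81.0], 0.76)]
top chip_tray [([303.0, 215.0], 0.7)] [([281.0, 197.0, 44.0, 34.0], 0.83)]
top oil_bottle [([342.0, 247.0], 0.52)] []
top marker [([248.0, 186.0], 0.68)] [([228.0, 184.0, 36.0, 1.0], 0.55)]
top card_pad [([438.0, 202.0], 0.55)] [([430.0, 195.0, 20.0, 14.0], 0.74), ([285.0, 154.0, 44.0, 78.0], 0.48), ([282.0, 197.0, 44.0, 38.0], 0.24)]
top chip_1 [([389.0, 233.0], 0.66), ([307.0, 170.0], 0.5), ([293.0, 176.0], 0.49), ([296.0, 185.0], 0.44)] []
top chip_2 [([389.0, 233.0], 0.66), ([307.0, 170.0], 0.5), ([293.0, 176.0], 0.49), ([296.0, 185.0], 0.44)] []
top chip_3 [([389.0, 233.0], 0.66), ([307.0, 170.0], 0.5), ([293.0, 176.0], 0.49), ([296.0, 185.0], 0.44)] []
2.85
```

View pics/scenecrop.png

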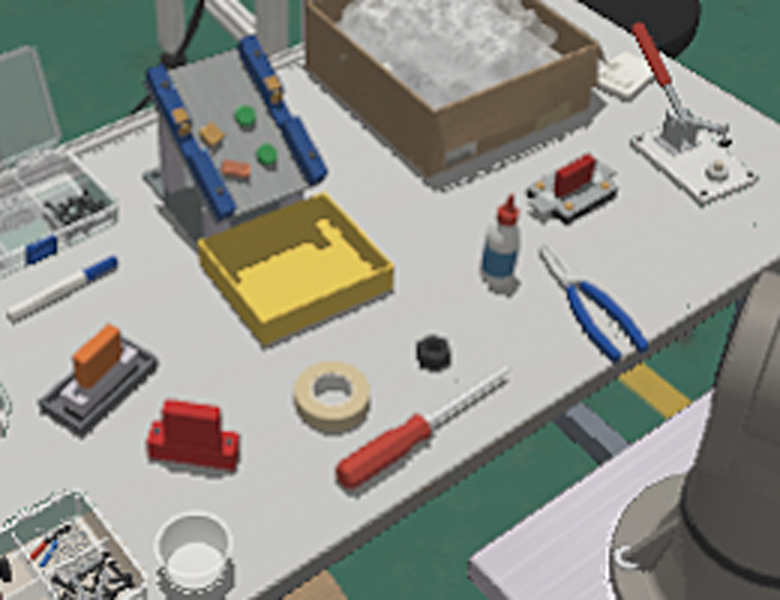

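View pics/topcrop.png

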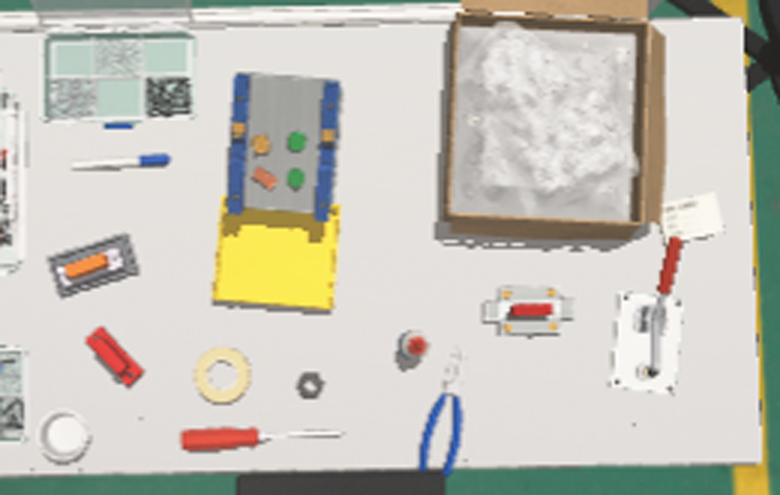

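Run:
```python
from h import *
for n in("top","scene"):
    p,d,c=load(n+"1");P=cloud(c,d); hsv=cv2.cvtColor(p,cv2.COLOR_RGB2HSV).astype(int)
    H,S,V=hsv[...,0],hsv[...,1],hsv[...,2]
    def rep(name,m):
        m=m&(d>0); Q=P[m]
        if len(Q)<4: print(n,name,len(Q));return
        print(n,name,len(Q),"mean",Q.mean(0).round(4),"min",np.percentile(Q,2,axis=0).round(3),"max",np.percentile(Q,98,axis=0).round(3))
        r=cv2.minAreaRect(Q[:,:2].astype(np.float32)*1000);print("   rect",np.round(r[0],1),np.round(r[1],1),round(r[2],1))
    v,u=np.mgrid[:400,:640]
    B=lambda x0,y0,x1,y1:(u>=x0)&(u<=x1)&(v>=y0)&(v<=y1)
    bx={"top":dict(rib=(225,208,260,232),blue=(280,150,330,205),tray=(275,190,330,240),red=(370,222,410,245)),"scene":dict(rib=(220,250,265,295),blue=(255,155,325,225),tray=(270,208,345,268),red=(380,195,420,228))}[n]
    rep("rib",B(*bx["rib"])&(S>140)&(H<20)&(V>90))
    rep("blue",B(*bx["blue"])&(S>120)&(H>100)&(H<125))
    rep("tray",B(*bx["tray"])&(S>140)&(H>22)&(H<32)&(P[...,2]<.05))
    rep("padrib",B(*bx["red"])&(S>140)&((H<8)|(H>172)))
    rep("dock",(abs(P[...,2]-.009)<.01)&B(*bx["rib"])&(V<130))
    rep("padplate",B(*bx["red"])&(abs(P[...,2]-.014)<.004))
    # bench z
    print("bench z",np.median(P[230:280,300:330,2]) if n=="top" else np.median(P[300:306,225:235,2]))
    # seat plane
    m=B(*bx["blue"])&(S<60)&(P[...,2]>.05)&(P[...,2]<.17)
    Q=P[m];q0=np.median(Q,0);uu,s,vt=np.linalg.svd(Q-q0);print("plane",q0,vt[2],np.degrees(np.arccos(abs(vt[2][2]))),(np.abs((Q-q0)@vt[2])).mean())
```

```text
top rib 60 mean [0.4802 0.3108 0.0635] min [0.47  0.29  0.044] max [0.492 0.334 0.073]
   rect [480.6 312.3] [14.7 47.6] 18.7
top blue 249 mean [0.6119 0.0664 0.1245] min [0.535 0.005 0.085] max [0.687 0.129 0.165]
   rect [611.6  67.5] [118.6 153. ] 84.2
top tray 1050 mean [0.4827 0.0822 0.0051] min [ 0.43   0.008 -0.007] max [0.542 0.153 0.034]
   rect [495.   80.1] [146.6 128.7] 84.4
top padrib 41 mean [ 0.4166 -0.2326  0.0438] min [ 0.412 -0.255  0.031] max [ 0.423 -0.21   0.051]
   rect [ 417.2 -233. ] [11.1 45.7] 1.7
top dock 91 mean [0.4792 0.3094 0.0071] min [ 0.451  0.261 -0.001] max [0.515 0.362 0.018]
   rect [482.9 310.8] [ 51.5 101.8] 16.4
top padplate 238 mean [ 0.4172 -0.236   0.0139] min [ 0.388 -0.293  0.01 ] max [ 0.447 -0.183  0.018]
   rect [ 411.2 -252. ] [ 79.4 148.4] 7.3
bench z 0.000522973216687927
plane [0.62764892 0.06551961 0.11200629] [-0.46743706  0.05753873  0.88215185] 28.096960566357474 0.004605937957829408
scene rib 231 mean [0.4635 0.3116 0.0532] min [0.381 0.289 0.024] max [0.487 0.334 0.069]
   rect [436.6 298. ] [106.4  50.8] 18.7
scene blue 597 mean [0.6059 0.0693 0.1172] min [0.534 0.005 0.077] max [0.684 0.133 0.164]
   rect [1187.4 -188.8] [ 161.  1445.7] 66.1
scene tray 1863 mean [0.499  0.0759 0.0128] min [0.426 0.001 0.002] max [0.564 0.157 0.035]
   rect [495.9  77.6] [155.1 136.9] 84.2
scene padrib 118 mean [ 0.409  -0.2143  0.0422] min [ 0.367 -0.255  0.018] max [ 0.422 -0.087  0.097]
   rect [ 399.9 -168. ] [ 23.4 178.9] 15.2
scene dock 363 mean [0.4754 0.3189 0.0103] min [0.448 0.259 0.001] max [0.608 0.365 0.018]
   rect [529.2 322.6] [147.4 112.2] 17.5
scene padplate 223 mean [ 0.4113 -0.228   0.0152] min [ 0.387 -0.29   0.01 ] max [ 0.446 -0.182  0.018]
   rect [ 427.4 -258.2] [127.1 136.4] 49.8
bench z 0.0007097687961061974
plane [0.62255469 0.06407113 0.10593718] [-0.39685782 -0.01866888  0.91769022] 23.40928957918536 0.00989751541893234
```

Run:
```python
from h import *
import station
print([k for k in dir(station) if not k.startswith('_')]); print(getattr(station,'tcp_to_grasp',None))
o=get_obs(); c=get_calibration("wrist"); R=Ro.from_rotvec(o["eef_rot"]).as_matrix()
print("cam in tool",R.T@(-c["R"].T@c["t"]-o["tool_pos"])); print("cam axes in tool\n",c["R"]@R)
for n in("top","scene"):
    p,d,c=load(n+"1");P=cloud(c,d).reshape(-1,3);P=P[d.ravel()>0]
    print(n)
    for zl in(.03,.08,.12,.16,.2):
        m=(P[:,2]>zl)&(P[:,2]<.35)&(P[:,0]>.38)&(P[:,0]<.8)&(P[:,1]>.345)&(P[:,1]<.75);Q=P[m]
        if len(Q)>5: print("left >",zl,len(Q),np.percentile(Q,1,axis=0).round(3),np.percentile(Q,99,axis=0).round(3))
        m=(P[:,2]>zl)&(P[:,2]<.35)&(P[:,0]>.2)&(P[:,0]<.9)&(P[:,1]<-.05)&(P[:,1]>-.6);Q=P[m]
        if len(Q)>5: print("right >",zl,len(Q),np.percentile(Q,1,axis=0).round(3),np.percentile(Q,99,axis=0).round(3))
p,d,c=load("top1");P=cloud(c,d)
Z=np.where(d>0,P[...,2],-1)
print("map rows x, cols y (cm) around dock")
for x in np.arange(.62,.38,-.02):
    r=[]
    for y in np.arange(.60,.24,-.02):
        m=(abs(P[...,0]-x)<.01)&(abs(P[...,1]-y)<.01)&(d>0)
        r.append("%3d"%(100*P[...,2][m].max()) if m.any() else " --")
    print("%.2f"%x," ".join(r))
```

```text
['IKError', 'close_job', 'get_calibration', 'get_obs', 'grab_frame', 'look_for', 'tcp_to_grasp', 'tip_of']
0.0187
cam in tool [-0.00113272 -0.07249622 -0.14164894]
cam axes in tool
 [[ 9.99999439e-01  9.92531699e-04  3.69195346e-04]
 [-8.47030775e-04  9.58921531e-01 -2.83670196e-01]
 [-6.35581028e-04  2.83669724e-01  9.58921834e-01]]
top
left > 0.03 7262 [0.402 0.37  0.032] [0.738 0.747 0.237]
right > 0.03 7444 [ 0.24  -0.468  0.038] [ 0.848 -0.114  0.334]
left > 0.08 5872 [0.518 0.41  0.081] [0.735 0.746 0.238]
right > 0.08 4599 [ 0.214 -0.549  0.081] [ 0.852 -0.135  0.341]
left > 0.12 4647 [0.517 0.412 0.121] [0.735 0.743 0.238]
right > 0.12 940 [ 0.202 -0.566  0.121] [ 0.861 -0.265  0.348]
left > 0.16 3765 [0.518 0.411 0.162] [0.728 0.663 0.238]
right > 0.16 810 [ 0.202 -0.567  0.167] [ 0.861 -0.288  0.348]
left > 0.2 3476 [0.519 0.411 0.204] [0.727 0.594 0.238]
right > 0.2 701 [ 0.202 -0.567  0.201] [ 0.861 -0.287  0.348]
scene
left > 0.03 15803 [0.392 0.401 0.031] [0.738 0.748 0.234]
right > 0.03 7007 [ 0.361 -0.426  0.033] [ 0.854 -0.08   0.338]
left > 0.08 12073 [0.517 0.413 0
[... 709 characters left out ...]
  1   0
0.56  22  23  23  23  23  23  23  23  23  23   8   0   1   0   1   0   1   0
0.54  22  23  23  23  23  23  24  23  24  23   8   1   1   0   1   0   0   0
0.52   0  23  23  23  22  23  23  22  23  23   7   0   0   0   1   1   2   1
0.50   0   5   6   1   1   1   1   1   1   1   6   0   1   2   2   7   3   1
0.48   1   4   4   4   4   5   5   5   5   5   5   1   3   7   7   7   4   1
0.46   0   1   0   1   1   0   0   0   1   0   0   0   2   5   6   2   2   0
0.44   0   1   1   1   0   1   0   1   0   0   0   0   1   2   0   1   0   0
0.42   1   0   1   0   0   1   0   1   1   0   1   0   1   1   0   0   0   1
0.40   0   1   0   1   1   1   1   0   0   1   0   1   0   0   2   5   2   0
```

```bash
cat >> h.py <<'E'
import json
def tool_R(yaw,tilt=0.0):
    """tool x along bracket-like x axis (heading yaw, sloping up by tilt), z = -normal"""
    x=np.array([np.cos(yaw)*np.cos(tilt),np.sin(yaw)*np.cos(tilt),np.sin(tilt)])
    y=-np.array([-np.sin(yaw),np.cos(yaw),0]); z=np.cross(x,y); return np.stack([x,y,z],1)
def plan(p,R,targets,mm=1,dg=.5):
    """targets list of (pos,R,nrows)"""
    rows=[];p=np.array(p,float);R=np.array(R)
    for tp,tR,n in targets:
        p0=p.copy();R0=R.copy();rv=Ro.from_matrix(R0.T@tR).as_rotvec()
        for i in range(1,n+1):
            gp=p0+(np.array(tp)-p0)*i/n; gR=R0@Ro.from_rotvec(rv*i/n).as_matrix()
            d=np.round(R.T@(gp-p)*1000/mm)*mm; r=np.round(np.degrees(Ro.from_matrix(R.T@gR).as_rotvec())/dg)*dg
            row={k:round(float(v)/1000,4) for k,v in zip(("dx","dy","dz"),d) if v}; row.update({k:float(v) for k,v in zip(("rx","ry","rz"),r) if v})
            rows.append(row); p=p+R@d/1000; R=R@Ro.from_rotvec(np.radians(r)).as_matrix()
            if np.linalg.norm(d)>41.7 or np.linalg.norm(r)>7.16: print("!! too fast",np.linalg.norm(d),np.linalg.norm(r))
    for i in range(0,len(rows),8): print(json.dumps(rows[i:i+8]))
    print("end",p.round(4),Ro.from_matrix(R).as_rotvec().round(4)); return p,R
def cur():
    o=get_obs(); return o["tool_pos"],Ro.from_rotvec(o["eef_rot"]).as_matrix()
rad=np.radians
E
python3 - <<'E'
from h import *
p,R=cur()
plan(p,R,[([.50,.03,.30],tool_R(rad(-6)),16)])
E
```

```text
[{"dx": -0.024, "dy": -0.03, "dz": -0.004, "rz": -4.0}, {"dx": -0.022, "dy": -0.031, "dz": -0.005, "rz": -3.5}, {"dx": -0.02, "dy": -0.032, "dz": -0.004, "rz": -4.0}, {"dx": -0.018, "dy": -0.034, "dz": -0.004, "rz": -4.0}, {"dx": -0.015, "dy": -0.035, "dz": -0.004, "rz": -3.5}, {"dx": -0.014, "dy": -0.036, "dz": -0.005, "rz": -4.0}, {"dx": -0.01, "dy": -0.037, "dz": -0.004, "rz": -4.0}, {"dx": -0.009, "dy": -0.037, "dz": -0.004, "rz": -4.0}]
[{"dx": -0.005, "dy": -0.038, "dz": -0.005, "rz": -3.5}, {"dx": -0.003, "dy": -0.038, "dz": -0.004, "rz": -4.0}, {"dx": -0.001, "dy": -0.038, "dz": -0.004, "rz": -4.0}, {"dx": 0.003, "dy": -0.038, "dz": -0.005, "rz": -3.5}, {"dx": 0.004, "dy": -0.038, "dz": -0.004, "rz": -4.0}, {"dx": 0.007, "dy": -0.038, "dz": -0.004, "rz": -4.0}, {"dx": 0.01, "dy": -0.037, "dz": -0.004, "rz": -3.5}, {"dx": 0.012, "dy": -0.036, "dz": -0.005, "rz": -4.0}]
end [0.5001 0.0299 0.3003] [-3.1372  0.1657 -0.    ]
```

Emit:
carry_out:
  plan:
    - {"dx": -0.024,"dy": -0.03,"dz": -0.004,"rz": -4.0}
    - {"dx": -0.022,"dy": -0.031,"dz": -0.005,"rz": -3.5}
    - {"dx": -0.02,"dy": -0.032,"dz": -0.004,"rz": -4.0}
    - {"dx": -0.018,"dy": -0.034,"dz": -0.004,"rz": -4.0}
    - {"dx": -0.015,"dy": -0.035,"dz": -0.004,"rz": -3.5}
    - {"dx": -0.014,"dy": -0.036,"dz": -0.005,"rz": -4.0}
    - {"dx": -0.01,"dy": -0.037,"dz": -0.004,"rz": -4.0}
    - {"dx": -0.009,"dy": -0.037,"dz": -0.004,"rz": -4.0}

```text
$.plan[0]: bad value
```

Emit:
carry_out:
  plan:
    - {"dx": -0.005,"dy": -0.038,"dz": -0.005,"rz": -3.5}
    - {"dx": -0.003,"dy": -0.038,"dz": -0.004,"rz": -4.0}
    - {"dx": -0.001,"dy": -0.038,"dz": -0.004,"rz": -4.0}
    - {"dx": 0.003,"dy": -0.038,"dz": -0.005,"rz": -3.5}
    - {"dx": 0.004,"dy": -0.038,"dz": -0.004,"rz": -4.0}
    - {"dx": 0.007,"dy": -0.038,"dz": -0.004,"rz": -4.0}
    - {"dx": 0.01,"dy": -0.037,"dz": -0.004,"rz": -3.5}
    - {"dx": 0.012,"dy": -0.036,"dz": -0.005,"rz": -4.0}

```text
$.plan[0]: bad value
```

Emit:
carry_out:
  plan:
    - {"dx": -0.024,"dy": -0.03,"dz": -0.004,"rx": 0,"ry": 0,"rz": -4.0}
    - {"dx": -0.022,"dy": -0.031,"dz": -0.005,"rx": 0,"ry": 0,"rz": -3.5}
    - {"dx": -0.02,"dy": -0.032,"dz": -0.004,"rx": 0,"ry": 0,"rz": -4.0}
    - {"dx": -0.018,"dy": -0.034,"dz": -0.004,"rx": 0,"ry": 0,"rz": -4.0}
    - {"dx": -0.015,"dy": -0.035,"dz": -0.004,"rx": 0,"ry": 0,"rz": -3.5}
    - {"dx": -0.014,"dy": -0.036,"dz": -0.005,"rx": 0,"ry": 0,"rz": -4.0}
    - {"dx": -0.01,"dy": -0.037,"dz": -0.004,"rx": 0,"ry": 0,"rz": -4.0}
    - {"dx": -0.009,"dy": -0.037,"dz": -0.004,"rx": 0,"ry": 0,"rz": -4.0}

```text
time_s: 3.52
tool_pos: [0.3554, -0.2372, 0.2658]
eef_rot: [2.984, -0.98, 0.002]
wrist_force: [0.7, -0.2, -0.6]
grip_width: 1.003
```

Emit:
carry_out:
  plan:
    - {"dx": -0.005,"dy": -0.038,"dz": -0.005,"rx": 0,"ry": 0,"rz": -3.5}
    - {"dx": -0.003,"dy": -0.038,"dz": -0.004,"rx": 0,"ry": 0,"rz": -4.0}
    - {"dx": -0.001,"dy": -0.038,"dz": -0.004,"rx": 0,"ry": 0,"rz": -4.0}
    - {"dx": 0.003,"dy": -0.038,"dz": -0.005,"rx": 0,"ry": 0,"rz": -3.5}
    - {"dx": 0.004,"dy": -0.038,"dz": -0.004,"rx": 0,"ry": 0,"rz": -4.0}
    - {"dx": 0.007,"dy": -0.038,"dz": -0.004,"rx": 0,"ry": 0,"rz": -4.0}
    - {"dx": 0.01,"dy": -0.037,"dz": -0.004,"rx": 0,"ry": 0,"rz": -3.5}
    - {"dx": 0.012,"dy": -0.036,"dz": -0.005,"rx": 0,"ry": 0,"rz": -4.0}

```text
time_s: 4.18
tool_pos: [0.5006, 0.0315, 0.3007]
eef_rot: [3.137, -0.161, 0.001]
wrist_force: [0.4, -0.5, -0.1]
grip_width: 0.998
```

```bash
sed -i 's/row={k:round(float(v)\/1000,4) for k,v in zip(("dx","dy","dz"),d) if v}; row.update({k:float(v) for k,v in zip(("rx","ry","rz"),r) if v})/row={k:round(float(v)\/1000,4)+0. for k,v in zip(("dx","dy","dz"),d)}; row.update({k:float(v)+0. for k,v in zip(("rx","ry","rz"),r)})/' h.py
python3 - <<'E'
from h import *
p,R=cur();print(p,get_obs()["qd"].round(2))
snap("wrist","w1")
plan(p,R,[([.482,.311,.20],tool_R(rad(18)),8)])
E
```

```text
[0.50056134 0.03151847 0.3006599 ] [-0.74  0.57 -0.37 -0.72  0.38  0.27 -0.23]
[{"dx": -0.006, "dy": -0.035, "dz": 0.013, "rx": 0.0, "ry": 0.0, "rz": -3.0}, {"dx": -0.004, "dy": -0.034, "dz": 0.012, "rx": 0.0, "ry": 0.0, "rz": -3.0}, {"dx": -0.002, "dy": -0.035, "dz": 0.013, "rx": 0.0, "ry": 0.0, "rz": -3.0}, {"dx": -0.001, "dy": -0.035, "dz": 0.012, "rx": 0.0, "ry": 0.0, "rz": -3.0}, {"dx": 0.002, "dy": -0.035, "dz": 0.013, "rx": 0.0, "ry": 0.0, "rz": -3.0}, {"dx": 0.003, "dy": -0.035, "dz": 0.012, "rx": 0.0, "ry": 0.0, "rz": -3.0}, {"dx": 0.005, "dy": -0.035, "dz": 0.013, "rx": 0.0, "ry": 0.0, "rz": -3.0}, {"dx": 0.007, "dy": -0.034, "dz": 0.013, "rx": 0.0, "ry": 0.0, "rz": -3.0}]
end [0.4821 0.3109 0.1995] [3.102e+00 4.943e-01 7.000e-04]
```

View pics/w1.png

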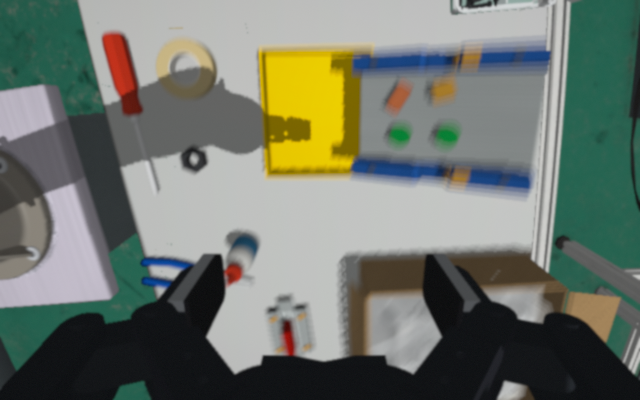

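Run:
```python
from h import *
print(get_obs()["qd"].round(2))
snap("wrist","w2")
p,R=cur();print(p)
```

```text
[ 0.04 -0.07  0.01  0.08 -0.06  0.02  0.05]
[0.50164595 0.03836622 0.30109511]
```

View pics/w2.png

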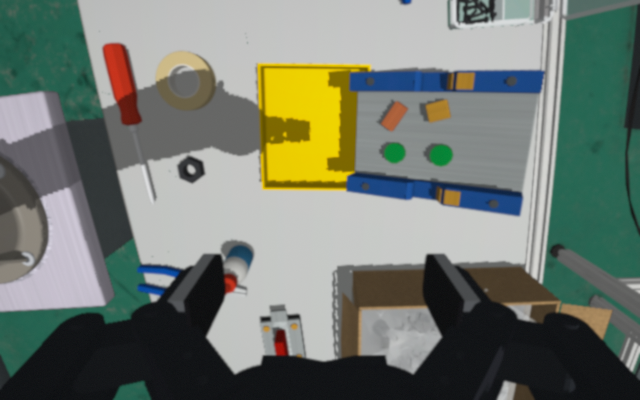

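Emit:
carry_out:
  plan:
    - {"dx": -0.006,"dy": -0.035,"dz": 0.013,"rx": 0.0,"ry": 0.0,"rz": -3.0}
    - {"dx": -0.004,"dy": -0.034,"dz": 0.012,"rx": 0.0,"ry": 0.0,"rz": -3.0}
    - {"dx": -0.002,"dy": -0.035,"dz": 0.013,"rx": 0.0,"ry": 0.0,"rz": -3.0}
    - {"dx": -0.001,"dy": -0.035,"dz": 0.012,"rx": 0.0,"ry": 0.0,"rz": -3.0}
    - {"dx": 0.002,"dy": -0.035,"dz": 0.013,"rx": 0.0,"ry": 0.0,"rz": -3.0}
    - {"dx": 0.003,"dy": -0.035,"dz": 0.012,"rx": 0.0,"ry": 0.0,"rz": -3.0}
    - {"dx": 0.005,"dy": -0.035,"dz": 0.013,"rx": 0.0,"ry": 0.0,"rz": -3.0}
    - {"dx": 0.007,"dy": -0.034,"dz": 0.013,"rx": 0.0,"ry": 0.0,"rz": -3.0}

```text
time_s: 4.95
tool_pos: [0.4824, 0.3103, 0.1987]
eef_rot: [3.102, 0.492, 0.001]
wrist_force: [0.6, -1.0, -0.6]
grip_width: 1.002
```

Run:
```python
from h import *
p,R=cur();print(p,get_obs()["qd"].round(2))
snap("wrist","w3a");snap("wrist","w3")
p,R=cur();print(p,get_obs()["qd"].round(2), get_obs()["time_s"])
```

```text
[0.48237613 0.31033326 0.1987281 ] [-0.8   0.57 -0.06 -0.32  0.42 -0.1  -0.24]
[0.47765239 0.31573629 0.19690597] [ 0.07 -0.05  0.05 -0.01  0.03  0.06  0.01] 5.05
```

View pics/w3.png

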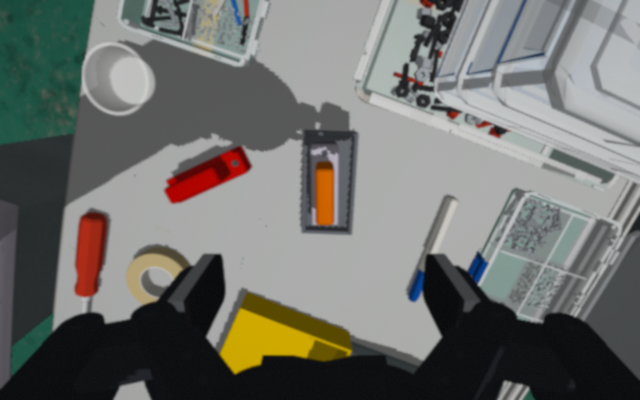

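```bash
cat > fit.py <<'E'
from h import *
from scipy.optimize import least_squares
def bR(yaw,tilt=rad(28)):
    R=tool_R(yaw,tilt); return np.stack([R[:,0],-R[:,1],-R[:,2]],1)
def rails(tag,o,yaw,verbose=True):
    p,d,c=load(tag);P=cloud(c,d);hsv=cv2.cvtColor(p,cv2.COLOR_RGB2HSV).astype(int);H,S,V=[hsv[...,i] for i in range(3)]
    L=(P-o)@bR(yaw)
    return p,d,c,P,L,H,S,V
if __name__=="__main__":
    o=np.array([.622,.0672,.105]);yaw=rad(-5.8)
    for it in range(4):
        p,d,c,P,L,H,S,V=rails("w2",o,yaw)
        near=(d>0)&(abs(L[...,0])<.1)&(abs(L[...,1])<.08)&(abs(L[...,2])<.05)
        seat=near&(abs(L[...,0])<.075)&(abs(L[...,1])<.038)&(abs(L[...,2])<.006)&(S<60)
        Q=L[seat];A=np.c_[Q[:,0],Q[:,1],np.ones(len(Q))];s=np.linalg.lstsq(A,Q[:,2],rcond=None)[0]
        blue=near&(S>120)&(H>100)&(H<125)
        top=blue&(abs(L[...,2]-.022)<.005)
        T=L[top]
        res={}
        for sgn in(1,-1):
            q=T[(sgn*T[:,1]>0)&(abs(T[:,0])<.075)]
            # mean y of rail top vs x -> yaw
            k=np.polyfit(q[:,0],q[:,1],1); res[sgn]=(k,np.percentile(sgn*q[:,1],[2,98]),q[:,2].mean())
        yc=(res[1][0][1]+res[-1][0][1])/2; sl=(res[1][0][0]+res[-1][0][0])/2
        xs=np.percentile(T[:,0],[1,99])
        print(it,"o",o.round(4),"yaw",np.degrees(yaw).round(2),"seat slopes",s.round(4),"yc",yc.round(4),"sl",sl.round(4),"xs",xs.round(4),[np.round(res[k][1],4) for k in res],[round(float(res[k][2]),4) for k in res])
        yaw+=sl; o=o+bR(yaw)@np.array([xs.mean(),yc,0]); o[2]=.105
E
python3 fit.py
```

```text
0 o [0.622  0.0672 0.105 ] yaw -5.8 seat slopes [0.0031 0.0012 0.0013] yc 0.0009 sl -0.0001 xs [-0.0865  0.0784] [array([0.0449, 0.0611]), array([0.0439, 0.06  ])] [0.0233, 0.0229]
1 o [0.6185 0.0684 0.105 ] yaw -5.81 seat slopes [ 0.0031  0.0013 -0.0003] yc -0.0001 sl 0.0005 xs [-0.0835  0.0816] [array([0.044 , 0.0602]), array([0.0449, 0.061 ])] [0.0216, 0.0214]
2 o [0.6177 0.0684 0.105 ] yaw -5.78 seat slopes [ 0.003   0.001  -0.0007] yc -0.0 sl -0.0 xs [-0.0827  0.0823] [array([0.0441, 0.0604]), array([0.0448, 0.0608])] [0.0212, 0.0211]
3 o [0.6175 0.0684 0.105 ] yaw -5.78 seat slopes [ 0.003   0.001  -0.0008] yc -0.0 sl -0.0 xs [-0.0826  0.0825] [array([0.0441, 0.0604]), array([0.0448, 0.0608])] [0.0212, 0.021]
```

```bash
cat > ov.py <<'E'
from fit import *
def overlay(tag,o,yaw,out,roi,f):
    p,d,c=load(tag); im=cv2.resize(p[roi[1]:roi[3],roi[0]:roi[2]],None,fx=f,fy=f,interpolation=cv2.INTER_CUBIC)[:,:,::-1].copy()
    R=bR(yaw)
    def line(a,b,col):
        q=proj(c,np.array([a,b])@R.T+o); q=((q-np.array(roi[:2])+.5)*f).astype(int)
        cv2.line(im,tuple(map(int,q[0])),tuple(map(int,q[1])),col,1,cv2.LINE_AA)
    for s in(1,-1):
        for y in(.044,.062):
            for a,b in((-.085,-.018),(.018,.085)): line((a,s*y,.022),(b,s*y,.022),(0,255,255))
            line((-.014,s*y,.018),(-.014,s*y,.008),(255,255,0));line((.014,s*y,.018),(.014,s*y,.008),(255,255,0));line((-.014,s*y,.008),(.014,s*y,.008),(255,0,255))
        for x in(-.085,-.018,.018,.085): line((x,s*.044,.022),(x,s*.062,.022),(0,255,255))
    for x in(-.085,.085): line((x,-.044,0),(x,.044,0),(255,255,255))
    cv2.imwrite(f"pics/{out}.png",im)
if __name__=="__main__":
    overlay("w2",np.array([.6183,.0684,.105]),rad(-5.78),"ov1",(330,50,560,230),3.4)
E
python3 ov.py
```

```text
(no output)
```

View pics/ov1.png

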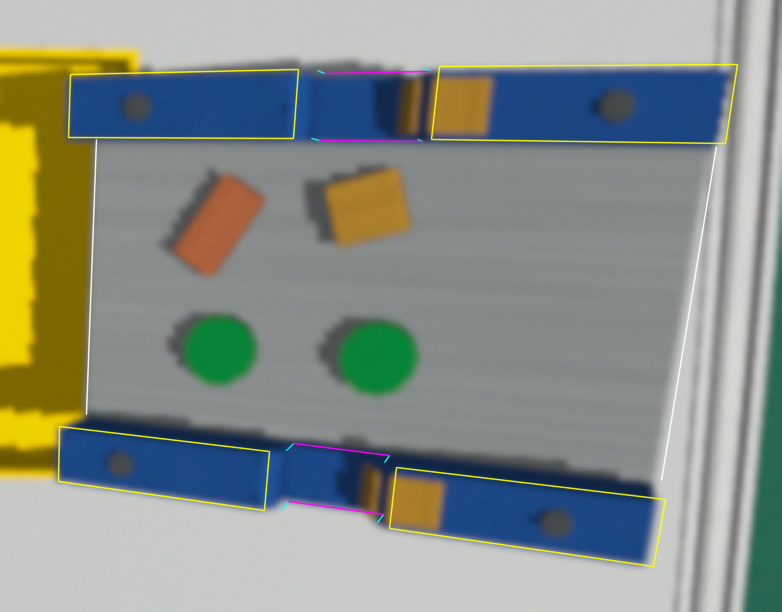

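Run:
```python
from fit import *
p,d,c=load("w2");o=np.array([.618,.0684,.105]);R=bR(rad(-5.78))
for nm,u,v in(("brass uphill",410,225),("green up edge",418,357),("green c",378,357),("green2 c",220,350),("copper c",220,225),("copper low",175,245),("brass c",368,207),("brass left edge",395,168)):
    oo,dd=ray(c,(u/3.4+330-.5,v/3.4+50-.5)); a=R.T@(oo-o);b=R.T@dd; t=(.008-a[2])/b[2];print(nm,(a+b*t).round(4))
# rib + dock from w3
p,d,c=load("w3");P=cloud(c,d);hsv=cv2.cvtColor(p,cv2.COLOR_RGB2HSV).astype(int);H,S,V=[hsv[...,i] for i in range(3)]
v,u=np.mgrid[:400,:640]
m=((u>295)&(u<360)&(v>120)&(v<240))
t=m&(S>150)&(H<22)&(V>90)&(d>0)
Q=P[t];print(len(Q),np.percentile(Q,[2,50,98],axis=0).round(4))
T=Q[Q[:,2]>np.percentile(Q[:,2],98)-.008]
r=cv2.minAreaRect((T[:,:2]*1000).astype(np.float32));print("rib",r)
dk=m&(V<110)&(S<60)&(abs(P[...,2]-.014)<.004)&(d>0)
r=cv2.minAreaRect((P[dk][:,:2]*1000).astype(np.float32));print("dock",dk.sum(),r)
# contour in image of the rib, on z=.066/.062
k=cv2.findContours(t.astype(np.uint8),0,1)[0];k=max(k,key=cv2.contourArea)[:,0]
for z in(.062,.066):
    W=np.array([onz(c,q,z)[:2] for q in k])*1000;print(z,cv2.minAreaRect(W.astype(np.float32)))
print("bench",np.median(P[240:260,330:400,2]))
cv2.imwrite("pics/w3c.png",cv2.resize(p[110:250,150:370],None,fx=3.5,fy=3.5,interpolation=cv2.INTER_CUBIC)[:,:,::-1])
```

```text
brass uphill [0.0131 0.0216 0.008 ]
green up edge [ 0.019  -0.0148  0.008 ]
green c [ 0.0081 -0.0157  0.008 ]
green2 c [-0.0384 -0.0176  0.008 ]
copper c [-0.0409  0.0196  0.008 ]
copper low [-0.0545  0.0131  0.008 ]
brass c [0.0013 0.0261 0.008 ]
brass left edge [0.0076 0.0368 0.008 ]
961 [[0.4679 0.2906 0.0587]
 [0.4793 0.3146 0.0648]
 [0.4912 0.336  0.0662]]
rib ((479.7321472167969, 312.5429382324219), (13.619073867797852, 48.94002914428711), 19.075008392333984)
dock 982 ((484.0757751464844, 312.4937438964844), (49.972782135009766, 102.47014617919922), 16.39323616027832)
0.062 ((479.4646301269531, 312.62774658203125), (14.13337516784668, 50.125003814697266), 19.1003360748291)
0.066 ((479.1045837402344, 313.71539306640625), (13.92862319946289, 49.39891815185547), 19.10036849975586)
bench -0.0009428988062769267
```

View pics/w3c.png

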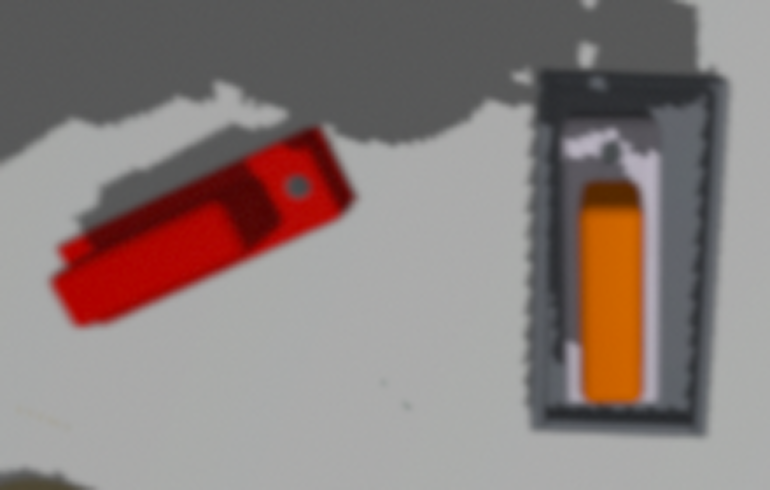

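Run:
```python
from h import *
p,R=cur();print(p,get_obs()["qd"].round(3))
plan(p,R,[([.4797,.3125,.085],tool_R(rad(19)),4),([.4797,.3125,.075],tool_R(rad(19)),1),([.4797,.3125,.075],tool_R(rad(19)),1)])
```

```text
[0.47765239 0.31573629 0.19690597] [ 0.067 -0.05   0.052 -0.007  0.031  0.058  0.014]
[{"dx": 0.0, "dy": 0.001, "dz": 0.028, "rx": 0.0, "ry": 0.0, "rz": 0.0}, {"dx": 0.001, "dy": 0.001, "dz": 0.028, "rx": 0.0, "ry": 0.0, "rz": 0.0}, {"dx": 0.0, "dy": 0.001, "dz": 0.028, "rx": 0.0, "ry": 0.0, "rz": -0.5}, {"dx": 0.0, "dy": 0.001, "dz": 0.028, "rx": -0.5, "ry": 0.5, "rz": 0.0}, {"dx": 0.0, "dy": 0.0, "dz": 0.01, "rx": 0.0, "ry": 0.0, "rz": 0.0}, {"dx": 0.0, "dy": 0.0, "dz": 0.0, "rx": 0.0, "ry": 0.0, "rz": 0.0}]
end [0.4792 0.3126 0.0749] [3.0955 0.5208 0.0068]
```

Emit:
carry_out:
  plan:
    - {"dx": 0.0,"dy": 0.001,"dz": 0.028,"rx": 0.0,"ry": 0.0,"rz": 0.0}
    - {"dx": 0.001,"dy": 0.001,"dz": 0.028,"rx": 0.0,"ry": 0.0,"rz": 0.0}
    - {"dx": 0.0,"dy": 0.001,"dz": 0.028,"rx": 0.0,"ry": 0.0,"rz": -0.5}
    - {"dx": 0.0,"dy": 0.001,"dz": 0.028,"rx": 0.0,"ry": 0.0,"rz": 0.0}
    - {"dx": 0.0,"dy": 0.0,"dz": 0.01,"rx": 0.0,"ry": 0.0,"rz": 0.0}
    - {"dx": 0.0,"dy": 0.0,"dz": 0.0,"rx": 0.0,"ry": 0.0,"rz": 0.0}
  grip: 0.3

```text
time_s: 5.55
tool_pos: [0.4833, 0.303, 0.0745]
eef_rot: [3.098, 0.5, -0.009]
wrist_force: [-0.7, -0.6, 1.2]
grip_width: 0.7
```

Run:
```python
from h import *
p,R=cur();print(p,R[:,0],R[:,2],get_obs()["qd"].round(3),get_obs()["grip_width"])
plan(p,R,[([.4797,.3125,.034],tool_R(rad(19)),4),([.4797,.3125,.034],tool_R(rad(19)),1)],mm=.5)
```

```text
[0.48328614 0.30299171 0.07446683] [ 0.94912348  0.31484358 -0.00617576] [-0.00505994 -0.00436126 -0.99997769] [ 0.001 -0.043 -0.036 -0.067 -0.012  0.025  0.008] 0.7002358999959505
[{"dx": 0.0, "dy": -0.0025, "dz": 0.01, "rx": 0.0, "ry": 0.0, "rz": 0.0}, {"dx": 0.0, "dy": -0.0025, "dz": 0.01, "rx": 0.0, "ry": 0.0, "rz": -0.5}, {"dx": 0.0, "dy": -0.0025, "dz": 0.0105, "rx": 0.0, "ry": 0.5, "rz": 0.0}, {"dx": 0.0, "dy": -0.003, "dz": 0.01, "rx": 0.0, "ry": 0.0, "rz": 0.0}, {"dx": 0.0, "dy": 0.0, "dz": 0.0, "rx": 0.0, "ry": 0.0, "rz": 0.0}]
end [0.4798 0.3128 0.0339] [3.0972 0.5142 0.0046]
```

Emit:
carry_out:
  plan:
    - {"dx": 0.0,"dy": -0.0025,"dz": 0.01,"rx": 0.0,"ry": 0.0,"rz": 0.0}
    - {"dx": 0.0,"dy": -0.0025,"dz": 0.01,"rx": 0.0,"ry": 0.0,"rz": -0.5}
    - {"dx": 0.0,"dy": -0.0025,"dz": 0.0105,"rx": 0.0,"ry": 0.3,"rz": 0.0}
    - {"dx": 0.0,"dy": -0.003,"dz": 0.01,"rx": 0.0,"ry": 0.0,"rz": 0.0}
    - {"dx": 0.0,"dy": 0.0,"dz": 0.0,"rx": 0.0,"ry": 0.0,"rz": 0.0}
    - {"dx": 0.0,"dy": 0.0,"dz": 0.0,"rx": 0.0,"ry": 0.0,"rz": 0.0}

```text
time_s: 6.05
tool_pos: [0.4809, 0.3163, 0.0367]
eef_rot: [-3.098, -0.518, -0.008]
wrist_force: [-0.7, 0.3, -0.2]
grip_width: 0.697
```

Run:
```python
from h import *
p,R=cur();print(p,R[:,0],R[:,2],get_obs()["qd"].round(3),get_obs()["grip_width"])
snap("wrist","w4")
```

```text
[0.4809484  0.31626267 0.03671428] [0.94548529 0.32562859 0.00485676] [ 0.00457087  0.00164301 -0.9999882 ] [ 0.007 -0.014 -0.002 -0.016  0.001  0.002  0.002] 0.6965028531268596
```

View pics/w4.png

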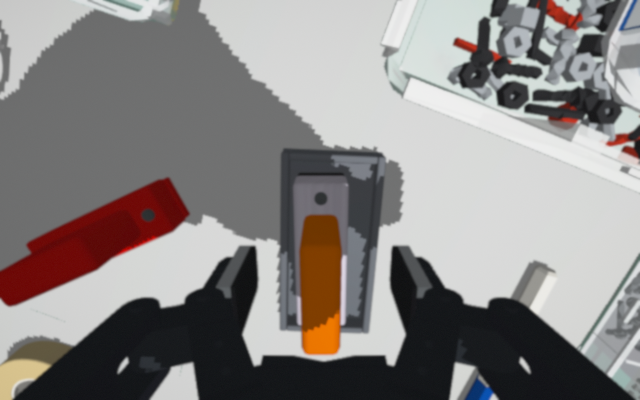

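Emit:
carry_out:
  plan:
    - {"dx": 0.0,"dy": 0.003,"dz": 0.002,"rx": 0.0,"ry": 0.0,"rz": 0.0}
    - {"dx": 0.0,"dy": 0.0,"dz": 0.0,"rx": 0.0,"ry": 0.0,"rz": 0.0}

```text
time_s: 6.27
tool_pos: [0.483, 0.3124, 0.0351]
eef_rot: [-3.099, -0.516, -0.01]
wrist_force: [0.1, 0.1, -0.2]
grip_width: 0.695
```

Emit:
carry_out:
  plan:
    - {"dx": 0.0,"dy": 0.0,"dz": 0.0,"rx": 0.0,"ry": 0.0,"rz": 0.0}
    - {"dx": 0.0,"dy": 0.0,"dz": 0.0,"rx": 0.0,"ry": 0.0,"rz": 0.0}
    - {"dx": 0.0,"dy": 0.0,"dz": 0.0,"rx": 0.0,"ry": 0.0,"rz": 0.0}
    - {"dx": 0.0,"dy": 0.0,"dz": 0.0,"rx": 0.0,"ry": 0.0,"rz": 0.0}
  grip: 1

```text
time_s: 6.6
tool_pos: [0.4822, 0.313, 0.0349]
eef_rot: [-3.098, -0.517, -0.008]
wrist_force: [-1.1, -1.2, 2.0]
grip_width: 0.179
```

```bash
cat >> h.py <<'E'
OB=np.array([.618,.0684,.105]);YB=rad(-5.78);T28=rad(28)
RT=tool_R(YB,T28); RB=np.stack([RT[:,0],-RT[:,1],-RT[:,2]],1)
def bw(x,y,z): return OB+RB@np.array([x,y,z])
def inb(p): return RB.T@(np.array(p)-OB)
def st():
    o=get_obs();p,R=cur();print("t",o["time_s"],"tcp",p.round(4),"brk",inb(p).round(4),"F",o["wrist_force"].round(1),"Fb",(RB.T@o["wrist_force"]).round(1),"grip",round(o["grip_width"],3),"qd",np.abs(o["qd"]).max().round(3),"Rerr",np.degrees(Ro.from_matrix(RT.T@R).as_rotvec()).round(1)); return p,R
E
python3 - <<'E'
from h import *
p,R=st()
Rd=tool_R(rad(19))
plan(p,R,[([.482,.313,.20],Rd,5),(bw(.055,0,.09),RT,11)])
print(bw(.055,0,.09))
E
```

```text
t 6.6 tcp [0.4822 0.313  0.0349] brk [-0.174   0.2297  0.0131] F [-1.1 -1.2  2. ] Fb [ 0.1 -1.3  2.3] grip 0.179 qd 0.005 Rerr [  6.1 -27.3 -24.2]
[{"dx": 0.0, "dy": 0.0, "dz": -0.033, "rx": 0.0, "ry": 0.0, "rz": 0.0}, {"dx": 0.0, "dy": 0.0, "dz": -0.033, "rx": 0.0, "ry": 0.0, "rz": 0.0}, {"dx": 0.0, "dy": 0.0, "dz": -0.033, "rx": 0.0, "ry": 0.0, "rz": 0.0}, {"dx": 0.001, "dy": 0.0, "dz": -0.033, "rx": 0.0, "ry": 0.0, "rz": 0.0}, {"dx": 0.0, "dy": 0.0, "dz": -0.033, "rx": 0.0, "ry": -0.5, "rz": 0.0}, {"dx": 0.005, "dy": 0.025, "dz": -0.001, "rx": -0.5, "ry": 2.5, "rz": 2.0}, {"dx": 0.006, "dy": 0.025, "dz": 0.0, "rx": -0.5, "ry": 2.5, "rz": 2.5}, {"dx": 0.007, "dy": 0.025, "dz": 0.0, "rx": -0.5, "ry": 2.5, "rz": 2.0}]
[{"dx": 0.008, "dy": 0.025, "dz": 0.0, "rx": -0.5, "ry": 2.5, "rz": 2.5}, {"dx": 0.009, "dy": 0.024, "dz": 0.001, "rx": -0.5, "ry": 2.5, "rz": 2.0}, {"dx": 0.009, "dy": 0.024, "dz": 0.002, "rx": -1.0, "ry": 2.5, "rz": 2.0}, {"dx": 0.011, "dy": 0.023, "dz": 0.002, "rx": -0.5, "ry": 2.5, "rz": 2.5}, {"dx": 0.011, "dy": 0.023, "dz": 0.004, "rx": -0.5, "ry": 2.5, "rz": 2.0}, {"dx": 0.012, "dy": 0.023, "dz": 0.004, "rx": -0.5, "ry": 2.5, "rz": 2.5}, {"dx": 0.012, "dy": 0.022, "dz": 0.004, "rx": -0.5, "ry": 2.5, "rz": 2.0}, {"dx": 0.014, "dy": 0.021, "dz": 0.006, "rx": -0.5, "ry": 3.0, "rz": 2.5}]
end [0.6248 0.068  0.2102] [ 3.019  -0.1589  0.7598]
[0.6242776  0.06776456 0.21028622]
```

Emit:
carry_out:
  plan:
    - {"dx": 0.0,"dy": 0.0,"dz": -0.033,"rx": 0.0,"ry": 0.0,"rz": 0.0}
    - {"dx": 0.0,"dy": 0.0,"dz": -0.033,"rx": 0.0,"ry": 0.0,"rz": 0.0}
    - {"dx": 0.0,"dy": 0.0,"dz": -0.033,"rx": 0.0,"ry": 0.0,"rz": 0.0}
    - {"dx": 0.001,"dy": 0.0,"dz": -0.033,"rx": 0.0,"ry": 0.0,"rz": 0.0}
    - {"dx": 0.0,"dy": 0.0,"dz": -0.033,"rx": 0.0,"ry": -0.5,"rz": 0.0}
    - {"dx": 0.005,"dy": 0.025,"dz": -0.001,"rx": -0.5,"ry": 2.5,"rz": 2.0}
    - {"dx": 0.006,"dy": 0.025,"dz": 0.0,"rx": -0.5,"ry": 2.5,"rz": 2.5}
    - {"dx": 0.007,"dy": 0.025,"dz": 0.0,"rx": -0.5,"ry": 2.5,"rz": 2.0}

```text
time_s: 7.27
tool_pos: [0.5215, 0.2462, 0.2026]
eef_rot: [3.111, 0.339, 0.208]
wrist_force: [0.3, -0.5, -2.6]
grip_width: 0.178
```

Emit:
carry_out:
  plan:
    - {"dx": 0.008,"dy": 0.025,"dz": 0.0,"rx": -0.5,"ry": 2.5,"rz": 2.5}
    - {"dx": 0.009,"dy": 0.024,"dz": 0.001,"rx": -0.5,"ry": 2.5,"rz": 2.0}
    - {"dx": 0.009,"dy": 0.024,"dz": 0.002,"rx": -1.0,"ry": 2.5,"rz": 2.0}
    - {"dx": 0.011,"dy": 0.023,"dz": 0.002,"rx": -0.5,"ry": 2.5,"rz": 2.5}
    - {"dx": 0.011,"dy": 0.023,"dz": 0.004,"rx": -0.5,"ry": 2.5,"rz": 2.0}
    - {"dx": 0.012,"dy": 0.023,"dz": 0.004,"rx": -0.5,"ry": 2.5,"rz": 2.5}
    - {"dx": 0.012,"dy": 0.022,"dz": 0.004,"rx": -0.5,"ry": 2.5,"rz": 2.0}
    - {"dx": 0.014,"dy": 0.021,"dz": 0.006,"rx": -0.5,"ry": 3.0,"rz": 2.5}

```text
time_s: 7.93
tool_pos: [0.6246, 0.0666, 0.2097]
eef_rot: [3.018, -0.162, 0.761]
wrist_force: [0.5, -0.2, -2.0]
grip_width: 0.176
```

Emit:
carry_out:
  plan:
    - {"dx": 0.0,"dy": 0.0,"dz": 0.0,"rx": 0.0,"ry": 0.0,"rz": 0.0}
    - {"dx": 0.0,"dy": 0.0,"dz": 0.0,"rx": 0.0,"ry": 0.0,"rz": 0.0}
    - {"dx": 0.0,"dy": 0.0,"dz": 0.0,"rx": 0.0,"ry": 0.0,"rz": 0.0}

```text
time_s: 8.18
tool_pos: [0.6241, 0.0691, 0.2095]
eef_rot: [3.021, -0.157, 0.757]
wrist_force: [-0.2, 0.8, -2.1]
grip_width: 0.178
```

Run:
```python
from h import *
p,R=st()
snap("wrist","w5"); st()
```

```text
t 8.1833 tcp [0.6241 0.0691 0.2095] brk [0.0544 0.0013 0.0895] F [-0.2  0.8 -2.1] Fb [-1.2  0.7 -1.7] grip 0.178 qd 0.021 Rerr [0.  0.1 0.2]
t 8.2333 tcp [0.6244 0.0698 0.2099] brk [0.0547 0.0021 0.0897] F [ 0.2  0.  -1.9] Fb [-0.7  0.1 -1.8] grip 0.176 qd 0.008 Rerr [0.1 0.2 0.1]
```

View pics/w5.png

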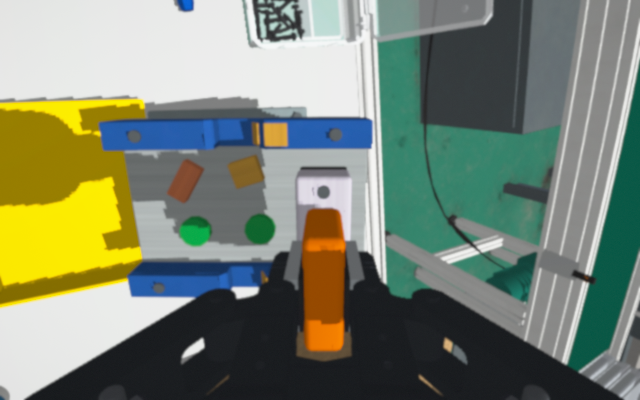

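Run:
```python
from fit import *
import ov
o=OB;yaw=YB
p,d,c,P,L,H,S,V=rails("w5",o,yaw)
near=(d>0)&(abs(L[...,0])<.1)&(abs(L[...,1])<.08)&(abs(L[...,2])<.05)
v,u=np.mgrid[:400,:640]
seat=near&(abs(L[...,0])<.075)&(abs(L[...,1])<.038)&(abs(L[...,2])<.006)&(S<60)&(u<290)
Q=L[seat];A=np.c_[Q[:,0],Q[:,1],np.ones(len(Q))];print("seat",np.linalg.lstsq(A,Q[:,2],rcond=None)[0].round(4))
T=L[near&(S>120)&(H>100)&(H<125)&(abs(L[...,2]-.022)<.005)]
q=T[T[:,1]>0];print("left",np.polyfit(q[:,0],q[:,1],1).round(4),np.percentile(q[:,1],[2,98]).round(4),np.percentile(q[:,0],[1,99]).round(4),q[:,2].mean())
q=T[(T[:,1]<0)&(T[:,0]<-.03)];print("right",np.polyfit(q[:,0],q[:,1],1).round(4),np.percentile(q[:,1],[2,98]).round(4),np.percentile(q[:,0],[1,99]).round(4))
st_p=np.array([.6241,.0691,.2095])
# block in tool frame: depth
Rt=RT
W=(P-st_p)@Rt
m=(u>295)&(u<355)&(v>165)&(v<215)&(d>0)&(d<.3)
q=W[m];print("block tool frame",np.percentile(q,[1,50,99],axis=0).round(4))
m2=m&(S<60)&(abs(W[...,2]-.007)<.004);q=W[m2];print("blocktop",len(q),np.percentile(q,[1,50,99],axis=0).round(4))
for px in((297,170),(350,170),(324,170)):
    oo,dd=ray(c,px);a=Rt.T@(oo-st_p);b=Rt.T@dd;t=(.007-a[2])/b[2];print(px,(a+b*t).round(4))
ov.overlay("w5",OB,YB,"ov2",(90,90,400,310),2.5)
```

```text
seat [ 0.0026 -0.0007 -0.0005]
left [0.0009 0.0529] [0.0444 0.0609] [-0.0836  0.0819] 0.02128528251185068
right [ 0.0108 -0.0511] [-0.0608 -0.0445] [-0.0842 -0.0307]
block tool frame [[-0.0155 -0.0387 -0.0029]
 [-0.     -0.0307  0.0078]
 [ 0.021   0.0034  0.0906]]
blocktop 1991 [[-0.0134 -0.0385  0.0053]
 [-0.0009 -0.0309  0.0076]
 [ 0.0117 -0.0207  0.0104]]
(297, 170) [-0.0125 -0.0416  0.007 ]
(350, 170) [ 0.0112 -0.0415  0.007 ]
(324, 170) [-0.0004 -0.0416  0.007 ]
```

View pics/ov2.png

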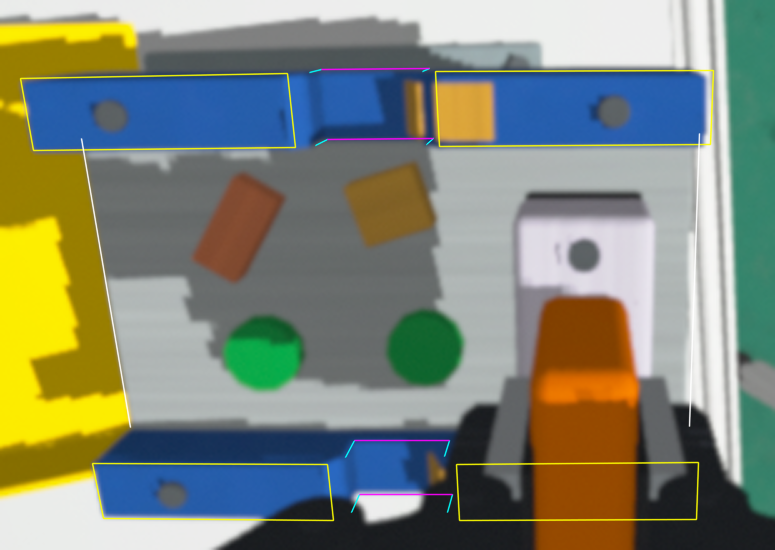

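Emit:
carry_out:
  plan:
    - {"dx": 0.0,"dy": 0.0005,"dz": 0.015,"rx": 0.0,"ry": 0.0,"rz": 0.0}
    - {"dx": 0.0,"dy": 0.0005,"dz": 0.02,"rx": 0.0,"ry": 0.0,"rz": 0.0}
    - {"dx": 0.0,"dy": 0.0005,"dz": 0.014,"rx": 0.0,"ry": 0.0,"rz": 0.0}
    - {"dx": 0.0,"dy": 0.0,"dz": 0.004,"rx": 0.0,"ry": 0.0,"rz": 0.0}
    - {"dx": 0.0,"dy": 0.0,"dz": 0.002,"rx": 0.0,"ry": 0.0,"rz": 0.0}
    - {"dx": 0.0,"dy": 0.0,"dz": 0.0,"rx": 0.0,"ry": 0.0,"rz": 0.0}

```text
time_s: 8.73
tool_pos: [0.6506, 0.0652, 0.1617]
eef_rot: [3.02, -0.157, 0.76]
wrist_force: [0.3, -0.1, -0.7]
grip_width: 0.178
```

Run:
```python
from h import *
p,R=st()
```

```text
t 8.7333 tcp [0.6506 0.0652 0.1617] brk [0.0555 0.0001 0.0347] F [ 0.3 -0.1 -0.7] Fb [-0.  -0.1 -0.7] grip 0.178 qd 0.021 Rerr [0.  0.2 0.2]
```

Now down onto the seat gently.

Emit:
carry_out:
  plan:
    - {"dx": 0.0,"dy": 0.0,"dz": 0.002,"rx": 0.0,"ry": 0.0,"rz": 0.0}
    - {"dx": 0.0,"dy": 0.0,"dz": 0.0015,"rx": 0.0,"ry": 0.0,"rz": 0.0}
    - {"dx": 0.0,"dy": 0.0,"dz": 0.0015,"rx": 0.0,"ry": 0.0,"rz": 0.0}
    - {"dx": 0.0,"dy": 0.0,"dz": 0.0,"rx": 0.0,"ry": 0.0,"rz": 0.0}

```text
time_s: 9.07
tool_pos: [0.6531, 0.0642, 0.159]
eef_rot: [3.018, -0.158, 0.762]
wrist_force: [-4.7, 0.4, 3.3]
grip_width: 0.177
```

Run:
```python
from h import *
p,R=st()
```

```text
t 9.0667 tcp [0.6531 0.0642 0.159 ] brk [ 0.0566 -0.0006  0.0311] F [-4.7  0.4  3.3] Fb [-2.6 -0.1  5.2] grip 0.177 qd 0.003 Rerr [-0.   0.4  0.2]
```

Emit:
carry_out:
  plan:
    - {"dx": -0.006,"dy": 0.0,"dz": 0.0005,"rx": 0.0,"ry": 0.0,"rz": 0.0}
    - {"dx": -0.01,"dy": 0.0,"dz": 0.0,"rx": 0.0,"ry": 0.0,"rz": 0.0}
    - {"dx": -0.01,"dy": 0.0,"dz": 0.0,"rx": 0.0,"ry": 0.0,"rz": 0.0}
    - {"dx": -0.01,"dy": 0.0,"dz": 0.0,"rx": 0.0,"ry": 0.0,"rz": 0.0}
    - {"dx": -0.01,"dy": 0.0,"dz": 0.0,"rx": 0.0,"ry": 0.0,"rz": 0.0}
    - {"dx": -0.01,"dy": 0.0,"dz": 0.0,"rx": 0.0,"ry": 0.0,"rz": 0.0}
    - {"dx": -0.01,"dy": 0.0,"dz": 0.0,"rx": 0.0,"ry": 0.0,"rz": 0.0}
    - {"dx": -0.01,"dy": 0.0,"dz": 0.0,"rx": 0.0,"ry": 0.0,"rz": 0.0}

```text
time_s: 9.73
tool_pos: [0.5902, 0.072, 0.1253]
eef_rot: [3.018, -0.157, 0.776]
wrist_force: [0.6, -0.2, 5.7]
grip_width: 0.179
```

Run:
```python
from h import *
p,R=st()
```

```text
t 9.7333 tcp [0.5902 0.072  0.1253] brk [-0.0152  0.0008  0.031 ] F [ 0.6 -0.2  5.7] Fb [ 3.2 -0.1  4.8] grip 0.179 qd 0.305 Rerr [0.1 0.8 0.2]
```

Emit:
carry_out:
  plan:
    - {"dx": -0.01,"dy": 0.0,"dz": 0.0,"rx": 0.0,"ry": 0.0,"rz": 0.0}
    - {"dx": -0.01,"dy": 0.0,"dz": 0.0,"rx": 0.0,"ry": 0.0,"rz": 0.0}
    - {"dx": -0.01,"dy": 0.0,"dz": 0.0,"rx": 0.0,"ry": 0.0,"rz": 0.0}
    - {"dx": -0.01,"dy": 0.0,"dz": 0.0,"rx": 0.0,"ry": 0.0,"rz": 0.0}
    - {"dx": -0.01,"dy": 0.0,"dz": 0.0,"rx": 0.0,"ry": 0.0,"rz": 0.0}
    - {"dx": -0.01,"dy": 0.0,"dz": 0.0,"rx": 0.0,"ry": 0.0,"rz": 0.0}
    - {"dx": -0.008,"dy": 0.0,"dz": 0.0,"rx": 0.0,"ry": 0.0,"rz": 0.0}
    - {"dx": 0.0,"dy": 0.0,"dz": 0.0,"rx": 0.0,"ry": 0.0,"rz": 0.0}

```text
time_s: 10.4
tool_pos: [0.5298, 0.0791, 0.0926]
eef_rot: [3.019, -0.154, 0.774]
wrist_force: [-5.3, 1.2, 11.4]
grip_width: 0.174
```

Run:
```python
from h import *
p,R=st()
snap("wrist","w6"); st()
```

```text
t 10.4 tcp [0.5298 0.0791 0.0926] brk [-0.0842  0.0018  0.0307] F [-5.3  1.2 11.4] Fb [ 0.6  0.7 12.6] grip 0.174 qd 0.033 Rerr [0.2 0.8 0.1]
t 10.45 tcp [0.5299 0.0791 0.0926] brk [-0.0842  0.0018  0.0307] F [-5.4  0.4 11.6] Fb [ 0.7 -0.2 12.8] grip 0.177 qd 0.01 Rerr [0.2 0.7 0.1]
```

View pics/w6.png

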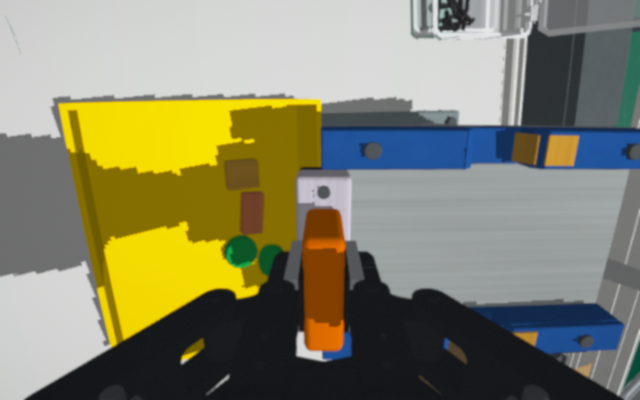

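Run:
```python
from h import *
p,d,c=load("w6");P=cloud(c,d)
for n,u,v in(("brass",242,173),("cop",252,212),("g1",240,251),("g2",268,260),("tray",150,200)): print(n,P[v,u].round(4),p[v,u],inb(P[v,u]).round(3))
pp,R=cur()
Rd=tool_R(rad(18))
up=bw(-.080,0,.09)
plan(pp,R,[(up,RT,2),([.484,.3125,.15],Rd,10)])
```

```text
brass [0.5186 0.1082 0.0112] [110  82  30] [-0.135  0.03  -0.035]
cop [0.521  0.0809 0.0099] [109  63  40] [-0.131  0.003 -0.038]
g1 [0.5086 0.0559 0.0091] [12 84 37] [-0.14  -0.023 -0.034]
g2 [0.5244 0.0468 0.0163] [14 83 38] [-0.122 -0.031 -0.036]
tray [0.4641 0.1014 0.0013] [133 111   0] [-0.187  0.017 -0.018]
[{"dx": 0.002, "dy": 0.001, "dz": -0.03, "rx": 0.0, "ry": -0.5, "rz": 0.0}, {"dx": 0.003, "dy": 0.001, "dz": -0.029, "rx": 0.0, "ry": 0.0, "rz": 0.0}, {"dx": -0.004, "dy": -0.023, "dz": -0.002, "rx": 0.5, "ry": -3.0, "rz": -2.5}, {"dx": -0.003, "dy": -0.023, "dz": -0.002, "rx": 0.5, "ry": -2.5, "rz": -2.0}, {"dx": -0.002, "dy": -0.023, "dz": -0.002, "rx": 0.5, "ry": -3.0, "rz": -2.5}, {"dx": -0.002, "dy": -0.024, "dz": -0.001, "rx": 1.0, "ry": -2.5, "rz": -2.5}, {"dx": 0.0, "dy": -0.023, "dz": -0.001, "rx": 0.5, "ry": -3.0, "rz": -2.0}, {"dx": 0.0, "dy": -0.024, "dz": -0.001, "rx": 0.5, "ry": -2.5, "rz": -2.5}]
[{"dx": 0.002, "dy": -0.023, "dz": -0.001, "rx": 0.5, "ry": -3.0, "rz": -2.5}, {"dx": 0.002, "dy": -0.023, "dz": 0.0, "rx": 0.5, "ry": -3.0, "rz": -2.0}, {"dx": 0.003, "dy": -0.023, "dz": 0.0, "rx": 0.5, "ry": -2.5, "rz": -2.5}, {"dx": 0.005, "dy": -0.023, "dz": -0.001, "rx": 0.5, "ry": -3.0, "rz": -2.5}]
end [0.4845 0.3122 0.1503] [ 3.0995  0.4941 -0.0031]
```

Emit:
carry_out:
  plan:
    - {"dx": 0.002,"dy": 0.001,"dz": -0.03,"rx": 0.0,"ry": -0.5,"rz": 0.0}
    - {"dx": 0.003,"dy": 0.001,"dz": -0.029,"rx": 0.0,"ry": 0.0,"rz": 0.0}
    - {"dx": -0.004,"dy": -0.023,"dz": -0.002,"rx": 0.5,"ry": -3.0,"rz": -2.5}
    - {"dx": -0.003,"dy": -0.023,"dz": -0.002,"rx": 0.5,"ry": -2.5,"rz": -2.0}
    - {"dx": -0.002,"dy": -0.023,"dz": -0.002,"rx": 0.5,"ry": -3.0,"rz": -2.5}
    - {"dx": -0.002,"dy": -0.024,"dz": -0.001,"rx": 1.0,"ry": -2.5,"rz": -2.5}
    - {"dx": 0.0,"dy": -0.023,"dz": -0.001,"rx": 0.5,"ry": -3.0,"rz": -2.0}
    - {"dx": 0.0,"dy": -0.024,"dz": -0.001,"rx": 0.5,"ry": -2.5,"rz": -2.5}

```text
time_s: 11.12
tool_pos: [0.4913, 0.2184, 0.1458]
eef_rot: [3.111, 0.23, 0.303]
wrist_force: [0.0, -0.1, -1.7]
grip_width: 0.177
```

Emit:
carry_out:
  plan:
    - {"dx": 0.002,"dy": -0.023,"dz": -0.001,"rx": 0.5,"ry": -3.0,"rz": -2.5}
    - {"dx": 0.002,"dy": -0.023,"dz": 0.0,"rx": 0.5,"ry": -3.0,"rz": -2.0}
    - {"dx": 0.003,"dy": -0.023,"dz": 0.0,"rx": 0.5,"ry": -2.5,"rz": -2.5}
    - {"dx": 0.005,"dy": -0.023,"dz": -0.001,"rx": 0.5,"ry": -3.0,"rz": -2.5}
    - {"dx": 0.0,"dy": 0.0,"dz": 0.0,"rx": 0.0,"ry": 0.0,"rz": 0.0}
    - {"dx": 0.0,"dy": 0.0,"dz": 0.0,"rx": 0.0,"ry": 0.0,"rz": 0.0}
    - {"dx": 0.0,"dy": 0.0,"dz": 0.0,"rx": 0.0,"ry": 0.0,"rz": 0.0}

```text
time_s: 11.7
tool_pos: [0.4832, 0.3098, 0.1463]
eef_rot: [3.099, 0.488, -0.016]
wrist_force: [-0.7, -0.5, -1.7]
grip_width: 0.176
```

Run:
```python
from h import *
p,R=st()
snap("wrist","w7"); p,R=st()
plan(p,R,[([.484,.3125,.06],tool_R(rad(18)),4),([.484,.3125,.05],tool_R(rad(18)),1),([.484,.3125,.04],tool_R(rad(18)),2)],mm=.5)
```

```text
t 11.7 tcp [0.4832 0.3098 0.1463] brk [-0.1205  0.2266  0.1108] F [-0.7 -0.5 -1.7] Fb [-1.4 -0.6 -1.2] grip 0.176 qd 0.022 Rerr [  5.5 -28.2 -23.3]
t 11.75 tcp [0.4832 0.3091 0.1464] brk [-0.1204  0.2259  0.1109] F [-0.1  0.2 -2.4] Fb [-1.2  0.2 -2.1] grip 0.174 qd 0.013 Rerr [  5.5 -28.2 -23.2]
[{"dx": 0.0005, "dy": -0.001, "dz": 0.0215, "rx": 0.0, "ry": 0.0, "rz": 0.0}, {"dx": 0.001, "dy": -0.0005, "dz": 0.0215, "rx": 0.0, "ry": 0.5, "rz": 0.0}, {"dx": 0.0005, "dy": -0.001, "dz": 0.022, "rx": 0.0, "ry": 0.0, "rz": 0.0}, {"dx": 0.0005, "dy": -0.0005, "dz": 0.0215, "rx": 0.0, "ry": 0.0, "rz": 0.0}, {"dx": 0.0, "dy": 0.0, "dz": 0.01, "rx": 0.0, "ry": 0.0, "rz": 0.0}, {"dx": 0.0, "dy": 0.0, "dz": 0.005, "rx": 0.0, "ry": 0.0, "rz": 0.0}, {"dx": 0.0, "dy": -0.0005, "dz": 0.005, "rx": 0.0, "ry": 0.0, "rz": 0.0}]
end [0.4841 0.3128 0.0398] [ 3.1004e+00  4.8730e-01 -1.9000e-03]
```

View pics/w7.png

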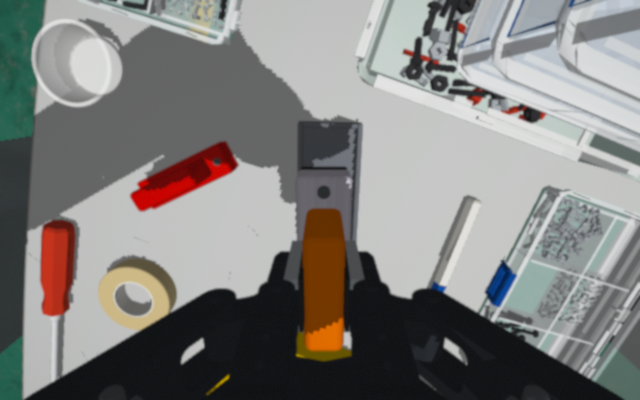

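Run:
```python
from h import *
p,d,c=load("w7");pp,R=cur()
a=onz(c,(299,123),.014);b=onz(c,(361,123),.014);print(a,b,np.linalg.norm(a-b))
m=(a+b)/2; x=(b-a)/np.linalg.norm(b-a);print("yaw",np.degrees(np.arctan2(x[1],x[0]))); cen=m+.052*np.array([x[1],-x[0],0]);print("dock centre",cen)
print("tool yaw",np.degrees(np.arctan2(R[1,0],R[0,0])))
```

```text
[0.44749252 0.35363668 0.014     ] [0.49414832 0.36871392 0.014     ] 0.04903148909878648
yaw 17.90870973973788
dock centre [0.48681049 0.31169482 0.014     ]
tool yaw 17.864358587934902
```

Emit:
carry_out:
  plan:
    - {"dx": 0.001,"dy": -0.001,"dz": 0.0215,"rx": 0.0,"ry": 0.0,"rz": 0.0}
    - {"dx": 0.001,"dy": -0.0005,"dz": 0.0215,"rx": 0.0,"ry": 0.5,"rz": 0.0}
    - {"dx": 0.001,"dy": -0.001,"dz": 0.022,"rx": 0.0,"ry": 0.0,"rz": 0.0}
    - {"dx": 0.0005,"dy": 0.0,"dz": 0.0215,"rx": 0.0,"ry": 0.0,"rz": 0.0}
    - {"dx": 0.0,"dy": 0.0,"dz": 0.01,"rx": 0.0,"ry": 0.0,"rz": 0.0}
    - {"dx": 0.0,"dy": 0.0,"dz": 0.006,"rx": 0.0,"ry": 0.0,"rz": 0.0}
    - {"dx": 0.0,"dy": 0.0,"dz": 0.004,"rx": 0.0,"ry": 0.0,"rz": 0.0}
    - {"dx": 0.0,"dy": 0.0,"dz": 0.0,"rx": 0.0,"ry": 0.0,"rz": 0.0}

```text
time_s: 12.42
tool_pos: [0.4853, 0.3131, 0.0401]
eef_rot: [3.101, 0.488, -0.002]
wrist_force: [0.7, 0.1, -1.3]
grip_width: 0.177
```

Run:
```python
from h import *
st()
```

```text
t 12.4167 tcp [0.4853 0.3131 0.0401] brk [-0.1688  0.2301  0.0163] F [ 0.7  0.1 -1.3] Fb [-0.   0.1 -1.4] grip 0.177 qd 0.019 Rerr [  5.7 -27.7 -23.2]
```

Emit:
carry_out:
  plan:
    - {"dx": 0.0,"dy": 0.0,"dz": 0.003,"rx": 0.0,"ry": 0.0,"rz": 0.0}
    - {"dx": 0.0,"dy": 0.0,"dz": 0.002,"rx": 0.0,"ry": 0.0,"rz": 0.0}
    - {"dx": 0.0,"dy": 0.0,"dz": 0.001,"rx": 0.0,"ry": 0.0,"rz": 0.0}
    - {"dx": 0.0,"dy": 0.0,"dz": 0.0,"rx": 0.0,"ry": 0.0,"rz": 0.0}

```text
time_s: 12.75
tool_pos: [0.4855, 0.3138, 0.0349]
eef_rot: [3.102, 0.489, -0.001]
wrist_force: [-0.5, -1.4, 2.4]
grip_width: 0.179
```

Run:
```python
from h import *
st()
```

```text
t 12.75 tcp [0.4855 0.3138 0.0349] brk [-0.1711  0.2308  0.0116] F [-0.5 -1.4  2.4] Fb [ 0.9 -1.5  2.3] grip 0.179 qd 0.001 Rerr [  5.7 -27.6 -23.3]
```

Emit:
carry_out:
  plan:
    - {"dx": 0.0,"dy": 0.0,"dz": 0.0,"rx": 0.0,"ry": 0.0,"rz": 0.0}
    - {"dx": 0.0,"dy": 0.0,"dz": 0.0,"rx": 0.0,"ry": 0.0,"rz": 0.0}
    - {"dx": 0.0,"dy": 0.0,"dz": 0.0,"rx": 0.0,"ry": 0.0,"rz": 0.0}
  grip: 0.3

```text
time_s: 13.0
tool_pos: [0.4851, 0.3137, 0.034]
eef_rot: [3.102, 0.489, -0.002]
wrist_force: [0.7, 0.3, 0.3]
grip_width: 0.594
```

Emit:
carry_out:
  plan:
    - {"dx": 0.0,"dy": 0.0,"dz": -0.008,"rx": 0.0,"ry": 0.0,"rz": 0.0}
    - {"dx": 0.0,"dy": 0.0,"dz": -0.02,"rx": 0.0,"ry": 0.0,"rz": 0.0}
    - {"dx": 0.0,"dy": 0.0,"dz": -0.035,"rx": 0.0,"ry": 0.0,"rz": 0.0}
    - {"dx": 0.0,"dy": 0.0,"dz": -0.04,"rx": 0.0,"ry": 0.0,"rz": 0.0}
    - {"dx": 0.0,"dy": 0.0,"dz": -0.04,"rx": 0.0,"ry": 0.0,"rz": 0.0}

```text
time_s: 13.42
tool_pos: [0.4845, 0.3135, 0.1784]
eef_rot: [3.101, 0.49, -0.005]
wrist_force: [0.6, 0.8, 0.8]
grip_width: 0.7
```

Run:
```python
from h import *
p,R=st();snap("wrist","w8");p,R=st()
Rp=tool_R(rad(2))
plan(p,R,[([.45,.04,.24],tool_R(rad(-2)),8),([.419,-.233,.185],Rp,8)])
```

```text
t 13.4167 tcp [0.4845 0.3135 0.1784] brk [-0.1046  0.2304  0.1387] F [0.6 0.8 0.8] Fb [0.8 0.8 0.5] grip 0.7 qd 0.978 Rerr [  5.7 -27.8 -23.3]
t 13.4667 tcp [0.4886 0.3177 0.1881] brk [-0.0968  0.235   0.1456] F [2.1 2.  5.2] Fb [4.1 2.2 3.7] grip 0.704 qd 0.193 Rerr [  6.1 -26.9 -23.2]
[{"dx": -0.015, "dy": 0.032, "dz": -0.007, "rx": 0.0, "ry": 0.0, "rz": 2.5}, {"dx": -0.014, "dy": 0.032, "dz": -0.007, "rx": 0.0, "ry": 0.0, "rz": 2.5}, {"dx": -0.012, "dy": 0.032, "dz": -0.006, "rx": 0.0, "ry": -0.5, "rz": 2.5}, {"dx": -0.011, "dy": 0.034, "dz": -0.007, "rx": 0.0, "ry": 0.0, "rz": 2.5}, {"dx": -0.01, "dy": 0.033, "dz": -0.007, "rx": 0.0, "ry": 0.0, "rz": 2.5}, {"dx": -0.008, "dy": 0.034, "dz": -0.006, "rx": 0.0, "ry": 0.0, "rz": 2.5}, {"dx": -0.007, "dy": 0.035, "dz": -0.007, "rx": -0.5, "ry": 0.0, "rz": 2.5}, {"dx": -0.005, "dy": 0.034, "dz": -0.007, "rx": 0.0, "ry": 0.0, "rz": 2.5}]
[{"dx": -0.003, "dy": 0.034, "dz": 0.007, "rx": 0.0, "ry": 0.0, "rz": -0.5}, {"dx": -0.003, "dy": 0.035, "dz": 0.007, "rx": 0.0, "ry": 0.0, "rz": -0.5}, {"dx": -0.003, "dy": 0.034, "dz": 0.007, "rx": 0.0, "ry": 0.0, "rz": -0.5}, {"dx": -0.003, "dy": 0.034, "dz": 0.007, "rx": 0.0, "ry": 0.0, "rz": -0.5}, {"dx": -0.004, "dy": 0.034, "dz": 0.007, "rx": 0.0, "ry": 0.0, "rz": -0.5}, {"dx": -0.004, "dy": 0.034, "dz": 0.007, "rx": 0.0, "ry": 0.0, "rz": -0.5}, {"dx": -0.005, "dy": 0.034, "dz": 0.007, "rx": 0.0, "ry": 0.0, "rz": -0.5}, {"dx": -0.004, "dy": 0.034, "dz": 0.007, "rx": 0.0, "ry": 0.0, "rz": -0.5}]
end [ 0.4194 -0.2326  0.1853] [3.1378 0.0532 0.0046]
```

View pics/w8.png

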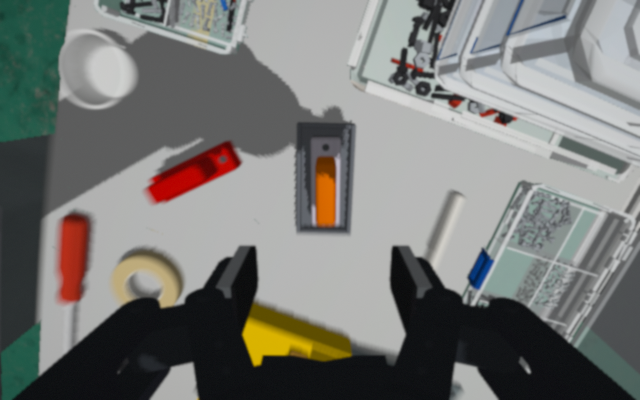

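Emit:
carry_out:
  plan:
    - {"dx": -0.015,"dy": 0.032,"dz": -0.007,"rx": 0.0,"ry": 0.0,"rz": 2.5}
    - {"dx": -0.014,"dy": 0.032,"dz": -0.007,"rx": 0.0,"ry": 0.0,"rz": 2.5}
    - {"dx": -0.012,"dy": 0.032,"dz": -0.006,"rx": 0.0,"ry": 0.0,"rz": 2.5}
    - {"dx": -0.011,"dy": 0.034,"dz": -0.007,"rx": 0.0,"ry": 0.0,"rz": 2.5}
    - {"dx": -0.01,"dy": 0.033,"dz": -0.007,"rx": 0.0,"ry": 0.0,"rz": 2.5}
    - {"dx": -0.008,"dy": 0.034,"dz": -0.006,"rx": 0.0,"ry": 0.0,"rz": 2.5}
    - {"dx": -0.007,"dy": 0.035,"dz": -0.007,"rx": 0.0,"ry": 0.0,"rz": 2.5}
    - {"dx": -0.005,"dy": 0.034,"dz": -0.007,"rx": 0.0,"ry": 0.0,"rz": 2.5}

```text
time_s: 14.13
tool_pos: [0.446, 0.0353, 0.2322]
eef_rot: [3.138, -0.059, -0.001]
wrist_force: [0.5, -0.3, -0.3]
grip_width: 0.703
```

Emit:
carry_out:
  plan:
    - {"dx": -0.003,"dy": 0.034,"dz": 0.007,"rx": 0.0,"ry": 0.0,"rz": -0.5}
    - {"dx": -0.003,"dy": 0.035,"dz": 0.007,"rx": 0.0,"ry": 0.0,"rz": -0.5}
    - {"dx": -0.003,"dy": 0.034,"dz": 0.007,"rx": 0.0,"ry": 0.0,"rz": -0.5}
    - {"dx": -0.003,"dy": 0.034,"dz": 0.007,"rx": 0.0,"ry": 0.0,"rz": -0.5}
    - {"dx": -0.004,"dy": 0.034,"dz": 0.007,"rx": 0.0,"ry": 0.0,"rz": -0.5}
    - {"dx": -0.004,"dy": 0.034,"dz": 0.007,"rx": 0.0,"ry": 0.0,"rz": -0.5}
    - {"dx": -0.005,"dy": 0.034,"dz": 0.007,"rx": 0.0,"ry": 0.0,"rz": -0.5}
    - {"dx": -0.004,"dy": 0.034,"dz": 0.007,"rx": 0.0,"ry": 0.0,"rz": -0.5}

```text
time_s: 14.8
tool_pos: [0.4156, -0.2375, 0.1763]
eef_rot: [3.138, 0.054, -0.002]
wrist_force: [-0.2, -0.2, 0.3]
grip_width: 0.7
```

Emit:
carry_out:
  plan:
    - {"dx": 0.0,"dy": 0.0,"dz": 0.0,"rx": 0.0,"ry": 0.0,"rz": 0.0}
    - {"dx": 0.0,"dy": 0.0,"dz": 0.0,"rx": 0.0,"ry": 0.0,"rz": 0.0}
    - {"dx": 0.0,"dy": 0.0,"dz": 0.0,"rx": 0.0,"ry": 0.0,"rz": 0.0}

```text
time_s: 15.05
tool_pos: [0.4163, -0.2353, 0.1762]
eef_rot: [3.14, 0.053, -0.002]
wrist_force: [0.5, 1.0, -0.2]
grip_width: 0.703
```

Run:
```python
from h import *
p,R=st();snap("wrist","w9")
```

```text
t 15.05 tcp [ 0.4163 -0.2353  0.1762] brk [-0.1167 -0.3225  0.1427] F [ 0.5  1.  -0.2] Fb [ 0.3  1.  -0.4] grip 0.703 qd 0.025 Rerr [  1.8 -28.   -7.6]
```

View pics/w9.png

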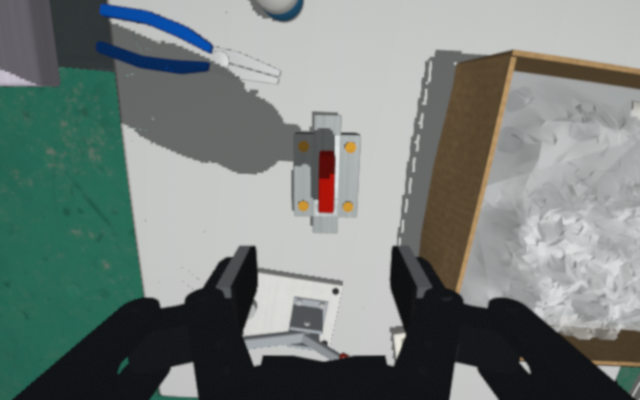

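Run:
```python
from h import *
p,d,c=load("w9");P=cloud(c,d);hsv=cv2.cvtColor(p,cv2.COLOR_RGB2HSV).astype(int);H,S,V=[hsv[...,i] for i in range(3)]
v,u=np.mgrid[:400,:640]
m=(u>285)&(u<365)&(v>105)&(v<240)&(d>0)
r=m&(S>140)&((H<8)|(H>172))
Q=P[r];print("rib z",np.percentile(Q[:,2],[2,50,98]).round(4))
T=Q[Q[:,2]>.040];print("rib top",cv2.minAreaRect((T[:,:2]*1000).astype(np.float32)))
k=cv2.findContours(r.astype(np.uint8),0,1)[0];k=max(k,key=cv2.contourArea)[:,0]
W=np.array([onz(c,q,.044)[:2] for q in k])*1000;print("contour z.044",cv2.minAreaRect(W.astype(np.float32)))
pl=m&(abs(P[...,2]-.014)<.003)&~r
print("plate",cv2.minAreaRect((P[pl][:,:2]*1000).astype(np.float32)),np.median(P[pl][:,2]))
for nm,uv in(("earT",(326,112)),("earB",(326,233)),("bolts",(304,146)),("b2",(350,147)),("b3",(303,205)),("b4",(348,206))): print(nm,onz(c,uv,.014).round(4))
# obstacles near
for z in(.05,.08,.1):
    q=P[(d>0)&(P[...,2]>z)&(P[...,2]<.16)&(v<230)&(u>380)];print("carton >",z,np.percentile(q[:,0],1).round(3))
# clamp from scene/top
for t in("top1","scene1"):
    p2,d2,c2=load(t);P2=cloud(c2,d2).reshape(-1,3)
    for z in(.02,.04,.07):
        q=P2[(P2[:,2]>z)&(P2[:,2]<.2)&(P2[:,0]>.3)&(P2[:,0]<.5)&(P2[:,1]<-.28)&(P2[:,1]>-.48)]
        if len(q): print(t,z,len(q),q.min(0).round(3),q.max(0).round(3))
pp,R=cur();print("tool yaw",np.degrees(np.arctan2(R[1,0],R[0,0])))
```

```text
rib z [0.0247 0.0434 0.0449]
rib top ((417.51177978515625, -232.40843200683594), (12.649208068847656, 48.049537658691406), 2.1383559703826904)
contour z.044 ((417.4903564453125, -230.30111694335938), (12.618897438049316, 51.253379821777344), 1.9002037048339844)
plate ((418.3152770996094, -233.63577270507812), (59.342620849609375, 112.21997833251953), 0.48075154423713684) 0.01302948289303304
earT [ 0.4162 -0.1753  0.014 ]
earB [ 0.4201 -0.2886  0.014 ]
bolts [ 0.3975 -0.2055  0.014 ]
b2 [ 0.4387 -0.2051  0.014 ]
b3 [ 0.3975 -0.261   0.014 ]
b4 [ 0.4398 -0.2606  0.014 ]
carton > 0.05 0.509
carton > 0.08 0.519
carton > 0.1 0.557
top1 0.02 276 [ 0.315 -0.422  0.02 ] [ 0.496 -0.28   0.124]
top1 0.04 224 [ 0.333 -0.405  0.041] [ 0.496 -0.368  0.124]
top1 0.07 117 [ 0.341 -0.405  0.07 ] [ 0.496 -0.369  0.124]
scene1 0.02 349 [ 0.318 -0.403  0.02 ] [ 0.5   -0.281  0.12 ]
scene1 0.04 254 [ 0.331 -0.403  0.04 ] [ 0.5   -0.332  0.12 ]
scene1 0.07 135 [ 0.341 -0.403  0.07 ] [ 0.497 -0.369  0.12 ]
tool yaw 2.052326094366213
```

Run:
```python
from h import *
p,R=st()
Rp=tool_R(rad(1.9))
plan(p,R,[([.418,-.2325,.04],Rp,5),([.418,-.2325,.023],Rp,2)],mm=.5)
```

```text
t 15.1 tcp [ 0.4167 -0.2346  0.1764] brk [-0.1164 -0.3218  0.1428] F [ 0.2 -0.   0. ] Fb [ 0.2 -0.  -0.1] grip 0.697 qd 0.013 Rerr [  1.8 -28.   -7.7]
[{"dx": 0.0005, "dy": -0.0005, "dz": 0.0275, "rx": 0.0, "ry": 0.0, "rz": 0.0}, {"dx": 0.0, "dy": -0.0005, "dz": 0.027, "rx": 0.0, "ry": 0.0, "rz": 0.0}, {"dx": 0.0005, "dy": -0.0005, "dz": 0.0275, "rx": 0.0, "ry": 0.0, "rz": 0.0}, {"dx": 0.0, "dy": -0.0005, "dz": 0.027, "rx": 0.0, "ry": 0.0, "rz": 0.0}, {"dx": 0.0005, "dy": -0.0005, "dz": 0.0275, "rx": 0.0, "ry": 0.0, "rz": 0.0}, {"dx": 0.0, "dy": 0.0, "dz": 0.0085, "rx": 0.0, "ry": 0.0, "rz": 0.0}, {"dx": 0.0, "dy": 0.0, "dz": 0.0085, "rx": 0.0, "ry": 0.0, "rz": 0.0}]
end [ 0.418  -0.2323  0.0229] [ 3.1397e+00  5.6200e-02 -1.4000e-03]
```

Emit:
carry_out:
  plan:
    - {"dx": 0.0005,"dy": -0.0005,"dz": 0.0275,"rx": 0.0,"ry": 0.0,"rz": 0.0}
    - {"dx": 0.0,"dy": -0.0005,"dz": 0.027,"rx": 0.0,"ry": 0.0,"rz": 0.0}
    - {"dx": 0.0005,"dy": -0.0005,"dz": 0.0275,"rx": 0.0,"ry": 0.0,"rz": 0.0}
    - {"dx": 0.0,"dy": -0.0005,"dz": 0.027,"rx": 0.0,"ry": 0.0,"rz": 0.0}
    - {"dx": 0.0005,"dy": -0.0005,"dz": 0.0265,"rx": 0.0,"ry": 0.0,"rz": 0.0}
    - {"dx": 0.0,"dy": 0.0,"dz": 0.0085,"rx": 0.0,"ry": 0.0,"rz": 0.0}
    - {"dx": 0.0,"dy": 0.0,"dz": 0.0065,"rx": 0.0,"ry": 0.0,"rz": 0.0}
    - {"dx": 0.0,"dy": 0.0,"dz": 0.0,"rx": 0.0,"ry": 0.0,"rz": 0.0}

```text
time_s: 15.77
tool_pos: [0.4174, -0.2328, 0.0254]
eef_rot: [3.14, 0.056, -0.004]
wrist_force: [0.3, -0.2, 1.2]
grip_width: 0.7
```

Emit:
carry_out:
  plan:
    - {"dx": 0.0,"dy": 0.0,"dz": 0.0,"rx": 0.0,"ry": 0.0,"rz": 0.0}
    - {"dx": 0.0,"dy": 0.0,"dz": 0.0,"rx": 0.0,"ry": 0.0,"rz": 0.0}

```text
time_s: 15.93
tool_pos: [0.4187, -0.2344, 0.0272]
eef_rot: [3.137, 0.053, 0.002]
wrist_force: [0.3, -0.2, -0.1]
grip_width: 0.7
```

Run:
```python
from h import *
p,R=st();print(R[:,2].round(4),np.degrees(np.arctan2(R[1,0],R[0,0])))
```

```text
t 15.9333 tcp [ 0.4187 -0.2344  0.0272] brk [-0.1847 -0.3213  0.01  ] F [ 0.3 -0.2 -0.1] Fb [ 0.2 -0.1 -0.2] grip 0.7 qd 0.006 Rerr [  1.7 -27.9  -7.6]
[ 0.0013 -0.0038 -1.    ] 1.9517978594037464
```

Emit:
carry_out:
  plan:
    - {"dx": 0.0,"dy": -0.0015,"dz": 0.005,"rx": 0.0,"ry": 0.0,"rz": 0.0}
    - {"dx": 0.0,"dy": 0.0,"dz": 0.003,"rx": 0.0,"ry": 0.0,"rz": 0.0}
    - {"dx": 0.0,"dy": 0.0,"dz": 0.001,"rx": 0.0,"ry": 0.0,"rz": 0.0}
    - {"dx": 0.0,"dy": 0.0,"dz": 0.0,"rx": 0.0,"ry": 0.0,"rz": 0.0}
    - {"dx": 0.0,"dy": 0.0,"dz": 0.0,"rx": 0.0,"ry": 0.0,"rz": 0.0}

```text
time_s: 16.35
tool_pos: [0.417, -0.2324, 0.0165]
eef_rot: [3.139, 0.053, -0.003]
wrist_force: [-0.6, -0.2, 0.9]
grip_width: 0.699
```

Emit:
carry_out:
  plan:
    - {"dx": 0.0,"dy": 0.0,"dz": 0.0,"rx": 0.0,"ry": 0.0,"rz": 0.0}
    - {"dx": 0.0,"dy": 0.0,"dz": 0.0,"rx": 0.0,"ry": 0.0,"rz": 0.0}
    - {"dx": 0.0,"dy": 0.0,"dz": 0.0,"rx": 0.0,"ry": 0.0,"rz": 0.0}
    - {"dx": 0.0,"dy": 0.0,"dz": 0.0,"rx": 0.0,"ry": 0.0,"rz": 0.0}
    - {"dx": 0.0,"dy": 0.0,"dz": 0.0,"rx": 0.0,"ry": 0.0,"rz": 0.0}
  grip: 1

```text
time_s: 16.77
tool_pos: [0.4175, -0.2325, 0.0168]
eef_rot: [3.139, 0.053, -0.002]
wrist_force: [-0.1, -0.0, 1.6]
grip_width: 0.154
```

Run:
```python
from h import *
p,R=st();print(R[:,2].round(4),np.degrees(np.arctan2(R[1,0],R[0,0])))
```

```text
t 16.7667 tcp [ 0.4175 -0.2325  0.0168] brk [-0.1908 -0.3196  0.0016] F [-0.1 -0.   1.6] Fb [ 0.7 -0.   1.4] grip 0.154 qd 0.001 Rerr [  1.7 -28.   -7.6]
[-0.001  -0.0024 -1.    ] 1.9284198131020116
```

Run:
```python
from h import *
p,R=cur()
Rp=tool_R(rad(1.9))
print(bw(-.001,0,.075))
plan(p,R,[([.4175,-.2325,.13],Rp,4),([.44,-.19,.22],Rp,3),(bw(-.001,0,.085),RT,9)])
```

```text
[0.58209019 0.07203492 0.1707516 ]
[{"dx": 0.0, "dy": 0.0, "dz": -0.028, "rx": 0.0, "ry": 0.0, "rz": 0.0}, {"dx": 0.0, "dy": 0.0, "dz": -0.029, "rx": 0.0, "ry": 0.0, "rz": 0.0}, {"dx": 0.0, "dy": 0.0, "dz": -0.028, "rx": 0.0, "ry": 0.0, "rz": 0.0}, {"dx": 0.0, "dy": 0.0, "dz": -0.028, "rx": 0.0, "ry": 0.0, "rz": 0.0}, {"dx": 0.008, "dy": -0.014, "dz": -0.03, "rx": 0.0, "ry": 0.0, "rz": 0.0}, {"dx": 0.008, "dy": -0.014, "dz": -0.03, "rx": 0.0, "ry": 0.0, "rz": 0.0}, {"dx": 0.008, "dy": -0.013, "dz": -0.03, "rx": 0.0, "ry": 0.0, "rz": 0.0}, {"dx": 0.016, "dy": -0.029, "dz": 0.004, "rx": 0.0, "ry": 3.0, "rz": 1.0}]
[{"dx": 0.016, "dy": -0.029, "dz": 0.006, "rx": -0.5, "ry": 3.0, "rz": 0.5}, {"dx": 0.015, "dy": -0.029, "dz": 0.005, "rx": 0.0, "ry": 3.5, "rz": 1.0}, {"dx": 0.014, "dy": -0.029, "dz": 0.007, "rx": -0.5, "ry": 3.0, "rz": 1.0}, {"dx": 0.013, "dy": -0.03, "dz": 0.007, "rx": 0.0, "ry": 3.0, "rz": 0.5}, {"dx": 0.012, "dy": -0.03, "dz": 0.008, "rx": 0.0, "ry": 3.0, "rz": 1.0}, {"dx": 0.012, "dy": -0.03, "dz": 0.008, "rx": -0.5, "ry": 3.5, "rz": 1.0}, {"dx": 0.01, "dy": -0.03, "dz": 0.009, "rx": 0.0, "ry": 3.0, "rz": 0.5}, {"dx": 0.01, "dy": -0.03, "dz": 0.009, "rx": -0.5, "ry": 3.0, "rz": 1.0}]
end [0.5771 0.0723 0.1797] [ 3.017  -0.1513  0.7516]
```

Emit:
carry_out:
  plan:
    - {"dx": 0.0,"dy": 0.0,"dz": -0.028,"rx": 0.0,"ry": 0.0,"rz": 0.0}
    - {"dx": 0.0,"dy": 0.0,"dz": -0.029,"rx": 0.0,"ry": 0.0,"rz": 0.0}
    - {"dx": 0.0,"dy": 0.0,"dz": -0.028,"rx": 0.0,"ry": 0.0,"rz": 0.0}
    - {"dx": 0.0,"dy": 0.0,"dz": -0.028,"rx": 0.0,"ry": 0.0,"rz": 0.0}
    - {"dx": 0.008,"dy": -0.014,"dz": -0.03,"rx": 0.0,"ry": 0.0,"rz": 0.0}
    - {"dx": 0.008,"dy": -0.014,"dz": -0.03,"rx": 0.0,"ry": 0.0,"rz": 0.0}
    - {"dx": 0.008,"dy": -0.013,"dz": -0.03,"rx": 0.0,"ry": 0.0,"rz": 0.0}
    - {"dx": 0.016,"dy": -0.029,"dz": 0.004,"rx": 0.0,"ry": 3.0,"rz": 1.0}

```text
time_s: 17.43
tool_pos: [0.4599, -0.1648, 0.2217]
eef_rot: [3.132, 0.018, 0.099]
wrist_force: [2.9, -0.8, -2.2]
grip_width: 0.154
```

Emit:
carry_out:
  plan:
    - {"dx": 0.016,"dy": -0.029,"dz": 0.006,"rx": -0.5,"ry": 3.0,"rz": 0.5}
    - {"dx": 0.015,"dy": -0.029,"dz": 0.005,"rx": 0.0,"ry": 3.5,"rz": 1.0}
    - {"dx": 0.014,"dy": -0.029,"dz": 0.007,"rx": -0.5,"ry": 3.0,"rz": 1.0}
    - {"dx": 0.013,"dy": -0.03,"dz": 0.007,"rx": 0.0,"ry": 3.0,"rz": 0.5}
    - {"dx": 0.012,"dy": -0.03,"dz": 0.008,"rx": 0.0,"ry": 3.0,"rz": 1.0}
    - {"dx": 0.012,"dy": -0.03,"dz": 0.008,"rx": -0.5,"ry": 3.5,"rz": 1.0}
    - {"dx": 0.01,"dy": -0.03,"dz": 0.009,"rx": 0.0,"ry": 3.0,"rz": 0.5}
    - {"dx": 0.01,"dy": -0.03,"dz": 0.009,"rx": -0.5,"ry": 3.0,"rz": 1.0}

```text
time_s: 18.1
tool_pos: [0.5735, 0.0696, 0.1786]
eef_rot: [3.021, -0.148, 0.739]
wrist_force: [-0.1, -0.7, -2.8]
grip_width: 0.152
```

Emit:
carry_out:
  plan:
    - {"dx": 0.0,"dy": 0.0,"dz": 0.0,"rx": 0.0,"ry": 0.0,"rz": 0.0}
    - {"dx": 0.0,"dy": 0.0,"dz": 0.0,"rx": 0.0,"ry": 0.0,"rz": 0.0}
    - {"dx": 0.0,"dy": 0.0,"dz": 0.0,"rx": 0.0,"ry": 0.0,"rz": 0.0}
    - {"dx": 0.0,"dy": 0.0,"dz": 0.0,"rx": 0.0,"ry": 0.0,"rz": 0.0}

```text
time_s: 18.43
tool_pos: [0.5744, 0.0657, 0.1794]
eef_rot: [3.019, -0.152, 0.736]
wrist_force: [0.3, -0.5, -2.3]
grip_width: 0.152
```

Run:
```python
from h import *
p,R=st();snap("wrist","w10");p,R=st()
import ov
ov.overlay("w10",OB,YB,"ov3",(60,60,460,360),2)
```

```text
t 18.4333 tcp [0.5744 0.0657 0.1794] brk [-0.0031 -0.0071  0.086 ] F [ 0.3 -0.5 -2.3] Fb [-0.7 -0.4 -2.2] grip 0.152 qd 0.013 Rerr [-0.4 -0.6 -0.1]
t 18.4833 tcp [0.5746 0.0655 0.1797] brk [-0.0028 -0.0073  0.0861] F [ 1.4  0.9 -2.6] Fb [-0.   1.  -2.9] grip 0.154 qd 0.006 Rerr [-0.4 -0.5 -0.1]
```

View pics/ov3.png

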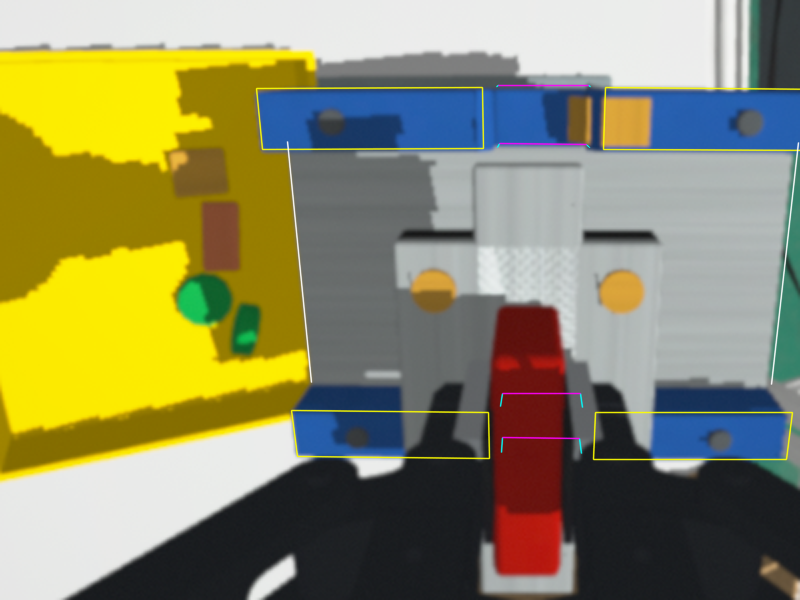

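Emit:
carry_out:
  plan:
    - {"dx": 0.0,"dy": -0.003,"dz": 0.01,"rx": 0.4,"ry": 0.5,"rz": 0.1}
    - {"dx": 0.001,"dy": -0.004,"dz": 0.016,"rx": 0.0,"ry": 0.0,"rz": 0.0}
    - {"dx": 0.0,"dy": 0.0,"dz": 0.01,"rx": 0.0,"ry": 0.0,"rz": 0.0}
    - {"dx": 0.0,"dy": 0.0,"dz": 0.005,"rx": 0.0,"ry": 0.0,"rz": 0.0}
    - {"dx": 0.0,"dy": 0.0,"dz": 0.0,"rx": 0.0,"ry": 0.0,"rz": 0.0}
    - {"dx": 0.0,"dy": 0.0,"dz": 0.0,"rx": 0.0,"ry": 0.0,"rz": 0.0}
    - {"dx": 0.0,"dy": 0.0,"dz": 0.0,"rx": 0.0,"ry": 0.0,"rz": 0.0}

```text
time_s: 19.07
tool_pos: [0.5957, 0.0723, 0.1449]
eef_rot: [3.023, -0.15, 0.756]
wrist_force: [0.2, 0.9, -2.2]
grip_width: 0.154
```

Run:
```python
from h import *
p,R=st();snap("wrist","w11");p,R=st()
import ov
ov.overlay("w11",OB,YB,"ov4",(100,30,500,330),2)
```

```text
t 19.0667 tcp [0.5957 0.0723 0.1449] brk [-0.0011  0.0016  0.0458] F [ 0.2  0.9 -2.2] Fb [-0.9  0.9 -2. ] grip 0.154 qd 0.008 Rerr [ 0.2  0.1 -0.1]
t 19.1167 tcp [0.5958 0.0725 0.1451] brk [-0.0011  0.0019  0.046 ] F [ 0.6 -0.5 -1.5] Fb [-0.1 -0.5 -1.6] grip 0.154 qd 0.004 Rerr [ 0.2  0.1 -0.1]
```

View pics/ov4.png

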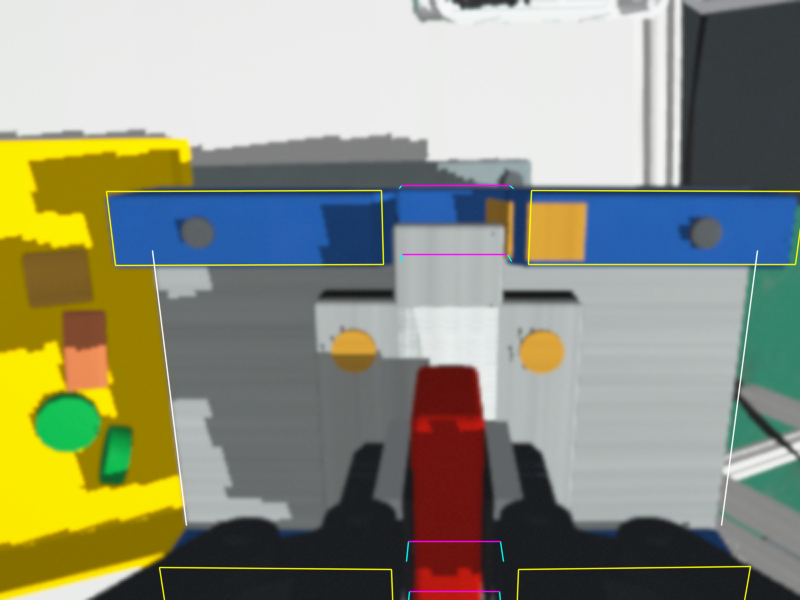

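Run:
```python
from h import *
p,d,c=load("w11")
for nm,u,v,z in(("earL",394,228,.043),("earR",504,226,.043),("notch down bevel",384,225,.022),("notch up",529,225,.022),("boltL",354,350,.043),("boltR",542,350,.043)):
    oo,dd=ray(c,(u/2+100-.25,v/2+30-.25));a=RB.T@(oo-OB);b=RB.T@dd;t=(z-a[2])/b[2];print(nm,(a+b*t).round(4))
```

```text
earL [-0.0134  0.0556  0.043 ]
earR [0.01  0.056 0.043]
notch down bevel [-0.0175  0.0535  0.022 ]
notch up [0.0178 0.0535 0.022 ]
boltL [-0.023   0.0283  0.043 ]
boltR [0.0191 0.0283 0.043 ]
```

Emit:
carry_out:
  plan:
    - {"dx": 0.0,"dy": 0.001,"dz": 0.005,"rx": 0.0,"ry": 0.0,"rz": 0.0}
    - {"dx": 0.0,"dy": 0.0,"dz": 0.006,"rx": 0.0,"ry": 0.0,"rz": 0.0}
    - {"dx": 0.0,"dy": 0.0,"dz": 0.004,"rx": 0.0,"ry": 0.0,"rz": 0.0}
    - {"dx": 0.0,"dy": 0.0,"dz": 0.003,"rx": 0.0,"ry": 0.0,"rz": 0.0}
    - {"dx": 0.0,"dy": 0.0,"dz": 0.002,"rx": 0.0,"ry": 0.0,"rz": 0.0}
    - {"dx": 0.0,"dy": 0.0,"dz": 0.0,"rx": 0.0,"ry": 0.0,"rz": 0.0}

```text
time_s: 19.62
tool_pos: [0.6047, 0.071, 0.126]
eef_rot: [3.024, -0.148, 0.753]
wrist_force: [-0.4, 0.7, -2.7]
grip_width: 0.151
```

Run:
```python
from h import *
p,R=st()
```

```text
t 19.6167 tcp [0.6047 0.071  0.126 ] brk [-0.002   0.0013  0.0248] F [-0.4  0.7 -2.7] Fb [-1.7  0.7 -2.1] grip 0.151 qd 0.009 Rerr [ 0.2 -0.  -0.1]
```

Emit:
carry_out:
  plan:
    - {"dx": 0.0,"dy": 0.0,"dz": 0.002,"rx": 0.0,"ry": 0.0,"rz": 0.0}
    - {"dx": 0.0,"dy": 0.0,"dz": 0.002,"rx": 0.0,"ry": 0.0,"rz": 0.0}
    - {"dx": 0.0,"dy": 0.0,"dz": 0.002,"rx": 0.0,"ry": 0.0,"rz": 0.0}
    - {"dx": 0.0,"dy": 0.0,"dz": 0.001,"rx": 0.0,"ry": 0.0,"rz": 0.0}
    - {"dx": 0.0,"dy": 0.0,"dz": 0.0,"rx": 0.0,"ry": 0.0,"rz": 0.0}

```text
time_s: 20.03
tool_pos: [0.6076, 0.0708, 0.1203]
eef_rot: [3.023, -0.147, 0.754]
wrist_force: [-3.1, 0.1, 1.0]
grip_width: 0.15
```

Run:
```python
from h import *
p,R=st()
```

```text
t 20.0333 tcp [0.6076 0.0708 0.1203] brk [-0.0021  0.0014  0.0185] F [-3.1  0.1  1. ] Fb [-2.3 -0.2  2.4] grip 0.15 qd 0.004 Rerr [ 0.2 -0.  -0.2]
```

Emit:
carry_out:
  plan:
    - {"dx": 0.0,"dy": 0.0,"dz": 0.001,"rx": 0.0,"ry": 0.0,"rz": 0.0}
    - {"dx": 0.0,"dy": 0.0,"dz": 0.001,"rx": 0.0,"ry": 0.0,"rz": 0.0}
    - {"dx": 0.0,"dy": 0.0,"dz": 0.001,"rx": 0.0,"ry": 0.0,"rz": 0.0}
    - {"dx": 0.0,"dy": 0.0,"dz": 0.0,"rx": 0.0,"ry": 0.0,"rz": 0.0}
    - {"dx": 0.0,"dy": 0.0,"dz": 0.0,"rx": 0.0,"ry": 0.0,"rz": 0.0}

```text
time_s: 20.45
tool_pos: [0.6083, 0.0709, 0.1189]
eef_rot: [3.022, -0.147, 0.754]
wrist_force: [-13.4, 0.9, 11.8]
grip_width: 0.154
```

Run:
```python
from h import *
p,R=st()
```

```text
t 20.45 tcp [0.6083 0.0709 0.1189] brk [-0.0022  0.0015  0.0169] F [-13.4   0.9  11.8] Fb [-6.3 -0.5 16.7] grip 0.154 qd 0.003 Rerr [ 0.1  0.  -0.2]
```

Emit:
carry_out:
  plan:
    - {"dx": 0.0,"dy": 0.0,"dz": 0.001,"rx": 0.0,"ry": 0.0,"rz": 0.0}
    - {"dx": 0.0,"dy": 0.0,"dz": 0.0,"rx": 0.0,"ry": 0.0,"rz": 0.0}

```text
time_s: 20.62
tool_pos: [0.6083, 0.0709, 0.1188]
eef_rot: [3.021, -0.147, 0.754]
wrist_force: [-20.5, -2.2, 19.6]
grip_width: 0.154
```

Run:
```python
from h import *
p,R=st(); snap("wrist","w12")
```

```text
t 20.6167 tcp [0.6083 0.0709 0.1188] brk [-0.0022  0.0015  0.0168] F [-20.5  -2.2  19.6] Fb [-8.6 -4.2 26.8] grip 0.154 qd 0.005 Rerr [ 0.   0.  -0.2]
```

View pics/w12.png

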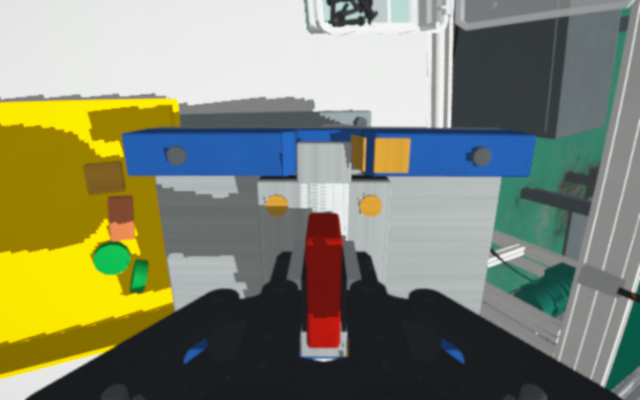

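Emit:
carry_out:
  plan:
    - {"dx": 0.0,"dy": 0.0,"dz": -0.0015,"rx": 0.0,"ry": 0.0,"rz": 0.0}
    - {"dx": 0.0,"dy": 0.0,"dz": 0.0,"rx": 0.0,"ry": 0.0,"rz": 0.0}

```text
time_s: 20.83
tool_pos: [0.6084, 0.0709, 0.1189]
eef_rot: [3.023, -0.147, 0.754]
wrist_force: [-11.5, -0.1, 8.6]
grip_width: 0.152
```

Emit:
carry_out:
  plan:
    - {"dx": 0.0,"dy": 0.0,"dz": 0.0,"rx": 0.0,"ry": 0.0,"rz": 0.0}
    - {"dx": 0.0,"dy": 0.0,"dz": 0.0,"rx": 0.0,"ry": 0.0,"rz": 0.0}
    - {"dx": 0.0,"dy": 0.0,"dz": 0.0,"rx": 0.0,"ry": 0.0,"rz": 0.0}
    - {"dx": 0.0,"dy": 0.0,"dz": 0.0,"rx": 0.0,"ry": 0.0,"rz": 0.0}
  grip: 0.4

```text
time_s: 21.17
tool_pos: [0.6098, 0.0704, 0.1183]
eef_rot: [3.023, -0.149, 0.756]
wrist_force: [0.0, 0.6, 1.4]
grip_width: 0.598
```

Emit:
carry_out:
  plan:
    - {"dx": 0.0,"dy": 0.0,"dz": -0.01,"rx": 0.0,"ry": 0.0,"rz": 0.0}
    - {"dx": 0.0,"dy": 0.0,"dz": -0.02,"rx": 0.0,"ry": 0.0,"rz": 0.0}
    - {"dx": 0.0,"dy": 0.0,"dz": -0.03,"rx": 0.0,"ry": 0.0,"rz": 0.0}
    - {"dx": 0.0,"dy": 0.0,"dz": -0.025,"rx": 0.0,"ry": 0.0,"rz": 0.0}
    - {"dx": 0.0,"dy": 0.0,"dz": -0.01,"rx": 0.0,"ry": 0.0,"rz": 0.0}
    - {"dx": 0.0,"dy": 0.0,"dz": 0.0,"rx": 0.0,"ry": 0.0,"rz": 0.0}
    - {"dx": 0.0,"dy": 0.0,"dz": 0.0,"rx": 0.0,"ry": 0.0,"rz": 0.0}

```text
time_s: 21.75
tool_pos: [0.5652, 0.0744, 0.2026]
eef_rot: [3.023, -0.149, 0.757]
wrist_force: [-0.4, -0.1, -1.0]
grip_width: 0.6
```

Run:
```python
from h import *
p,R=st(); snap("wrist","w13");st()
```

```text
t 21.75 tcp [0.5652 0.0744 0.2026] brk [-0.0011  0.0007  0.1111] F [-0.4 -0.1 -1. ] Fb [-0.8 -0.2 -0.7] grip 0.6 qd 0.032 Rerr [ 0.2  0.1 -0.1]
t 21.8 tcp [0.5647 0.0742 0.2013] brk [-0.0021  0.0004  0.1103] F [ 0.5 -0.3 -0.6] Fb [ 0.2 -0.3 -0.8] grip 0.599 qd 0.02 Rerr [ 0.1 -0.  -0.1]
```

View pics/w13.png

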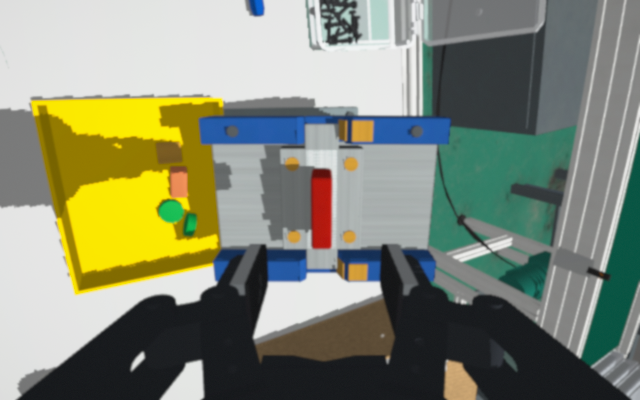

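Run:
```python
from fit import *
p,d,c,P,L,H,S,V=rails("w13",OB,YB)
n=(d>0)&(abs(L[...,0])<.026)&(abs(L[...,1])<.034)&(abs(L[...,2]-.014)<.006)&(abs(L[...,0]+.002)>.009)
Q=L[n];A=np.c_[Q[:,:2],np.ones(len(Q))];print("plate",len(Q),np.linalg.lstsq(A,Q[:,2],rcond=None)[0].round(4))
s=(d>0)&(abs(L[...,0])>.038)&(abs(L[...,0])<.075)&(abs(L[...,1])<.036)&(abs(L[...,2])<.008)&(S<60)
Q=L[s];A=np.c_[Q[:,:2],np.ones(len(Q))];print("seat",len(Q),np.linalg.lstsq(A,Q[:,2],rcond=None)[0].round(4))
for sg in(1,-1):
    e=(d>0)&(abs(L[...,0]+.002)<.009)&(sg*L[...,1]>.044)&(sg*L[...,1]<.055);q=L[e];print("ear",sg,len(q),np.median(q,0).round(4))
rr=(d>0)&(S>140)&((H<8)|(H>172))&(abs(L[...,0])<.05)&(abs(L[...,1])<.05);q=L[rr];q=q[q[:,2]>.038];print("rib",np.median(q,0).round(4),cv2.minAreaRect((q[:,:2]*1000).astype(np.float32)))
cv2.imwrite("pics/w13c.png",cv2.resize(p[100:300,190:460],None,fx=2.8,fy=2.8,interpolation=cv2.INTER_CUBIC)[:,:,::-1])
```

```text
plate 4006 [0.0023 0.0017 0.0137]
seat 8371 [ 0.0022 -0.0003 -0.0005]
ear 1 403 [-0.0015  0.0495  0.0136]
ear -1 296 [-0.0022 -0.0495  0.0135]
rib [-0.0035  0.003   0.044 ] ((-3.7765607833862305, 0.9387855529785156), (12.402215003967285, 48.54591369628906), 0.23069441318511963)
```

View pics/w13c.png

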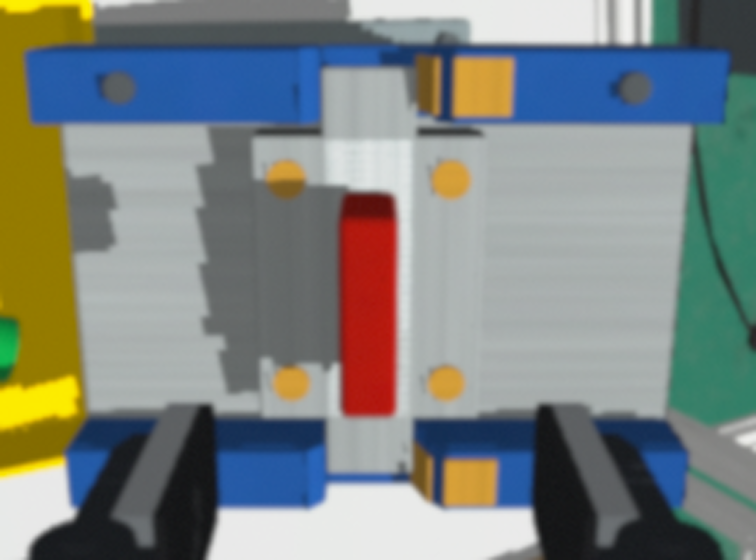

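Run:
```python
from h import *
p,d,c=snap("scene","s2"); snap("top","t2")
a=load("scene1")[0]
cv2.imwrite("pics/s2c.png",cv2.resize(np.hstack([a[150:330,200:480],p[150:330,200:480]]),None,fx=1.4,fy=1.4,interpolation=cv2.INTER_CUBIC)[:,:,::-1])
a=load("top1")[0];b=load("t2")[0]
cv2.imwrite("pics/t2c.png",cv2.resize(np.vstack([a[130:290,215:465],b[130:290,215:465]]),None,fx=1.8,fy=1.8,interpolation=cv2.INTER_CUBIC)[:,:,::-1])
st()
```

```text
t 21.9 tcp [0.5642 0.0742 0.2004] brk [-0.003   0.0003  0.1096] F [ 0.  -0.5  0.9] Fb [ 0.5 -0.5  0.8] grip 0.598 qd 0.004 Rerr [ 0.1 -0.1 -0.1]
```

View pics/s2c.png

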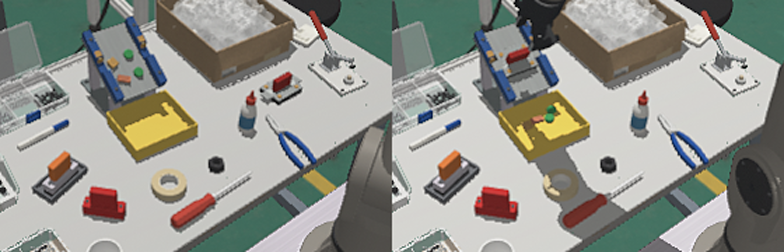

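View pics/t2c.png

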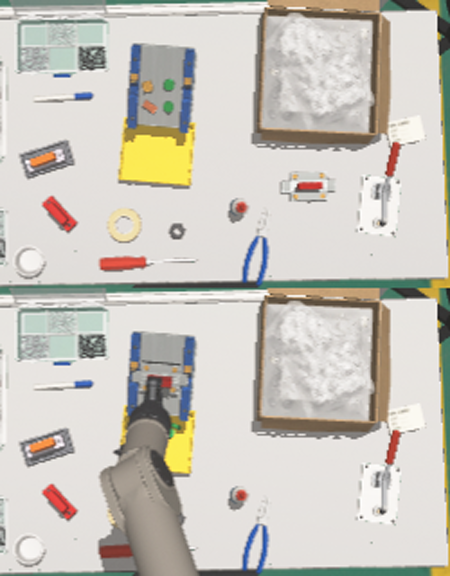

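```bash
python3 -c "
from station import *
print(close_job()); "
```

```text
the job is handed in; nothing more can be done
None
```

The job is done and handed in at about 21.9 s of the 61 s. I took the orange scraper, wiped all four chips into the tray, put the scraper back, and pressed the friction pad home. I did not touch the red look-alike.

- **Chips:** all four lie inside the yellow tray. One green disc stands on edge against the others. The fingers stayed above the block, clear of the chips.
- **Scraper:** it stands upright in its dock. I set it down at the same tool height as when I took it, and the picture agrees.
- **Pad:** both ears are in their notches. After release, depth readings put the plate about 14.2 mm above the seat (nominal 14), parallel to within 0.2 degrees. It sits about 2–3 mm downhill, as the clips would push it. I pressed with about 27 N, well under the limits.
- **Bystanders:** the marker, oil bottle and note cards look unmoved in before-and-after pictures from the fixed cameras.
- **Robot:** the gripper hangs about 11 cm above the seat and touches nothing.

Two measurements disagreed without consequence. A blurred early picture put the dock and scraper rib about 2.5 mm off, which I corrected from a later still picture. The rail model also ran about 2–3 mm past the bracket's uphill end, though it matched at the notches.

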